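# Make up an order tote and hang its hooked tools on the rim

## Task

Make up the order: first put every coupling and bearing block lying on the bench into the grey tote, then pull each hooked tool out of the wooden holder and hang it by its own hook over the tote's rim, with its head hanging on the outside and the tool let go. Once everything is loaded and hanging, press the white confirm button fully down and release it, and leave everything else on the bench where it is.

Things in the scene. Friction and masses are not known exactly. Their poses are not given: they have to be found in the camera images.
- tote: Large plain grey open-topped plastic tote, fixed to the bench: outside 210 mm along its x, 270 mm along its y, 160 mm high; straight walls 6 mm thick all round, their top edges (the rim) 160 mm above the bench; floor 6 mm thick. Origin: centre of its underside, on the bench. x points away from the robot at yaw 0, z up.
- holder: Fixed wooden tool holder block, 64 mm along its x, 240 mm along its y, 90 mm high, with three rectangular sockets 80 mm deep, 34 x 42 mm (x by y), at y = -75, 0 and +75 mm. The hooked tools stand in the sockets. Origin: centre of its underside; z up.
- confirm (a joint): White round push button (pick confirm), 36 mm diameter, on a grey housing fixed to the bench. Joint value in m: 0 released, 0.006 fully down; it springs back; full travel takes about 4 N.
- confirm_top (a point): Centre of the top face of the push button; press it straight down.
- coupling_a: Steel pipe coupling (may be absent): a closed upright cylinder, 36 mm diameter (38 mm over the painted end bands, look only), 36 mm high, about 0.12 kg. Origin: centre of its underside; z along its axis.
- coupling_b: Steel pipe coupling (may be absent): a closed upright cylinder, 36 mm diameter (38 mm over the painted end bands, look only), 36 mm high, about 0.12 kg. Origin: centre of its underside; z along its axis.
- block_a: Dark steel bearing block (may be absent): 54 mm along its x, 32 mm along its y, 32 mm high, about 0.14 kg. Origin: centre of its underside; z up.
- block_b: Dark steel bearing block (may be absent): 54 mm along its x, 32 mm along its y, 32 mm high, about 0.14 kg. Origin: centre of its underside; z up.
- scoop: Hooked tool (may be absent), 200 mm long, 0.14 kg, standing head down in the holder. Head: a small square aluminium scoop, 26 x 34 x 44 mm. Above it a 12 x 12 mm steel shaft with a hook on its +x side, then a black grip. Origin: centre of the underside of the head, on the shaft axis; z up the shaft, x towards the prong. In the holder its axes are nearly the holder's: prong away from the robot.
- scoop_throat (a point): Middle of the scoop's hook gap, at the bridge underside: (18, 0, 135) mm in the tool's frame; on the rim when hung. Hook: bridge 10 mm thick, 16 mm wide, from the shaft out to x = +36 mm; prong 6 mm thick at its end, reaching 27 mm down from the bridge underside. The gap between shaft and prong is 24 mm (x = 6 to 30 mm), open downwards.
- scoop_grip (a point): Point to grip the scoop: (0, 0, 175) mm in the tool's frame. The black grip is 20 mm in x, 14 mm in y, from z = 145 to 200 mm; squeeze it across y.
- rake: Hooked tool (may be absent), 200 mm long, 0.14 kg, standing head down in the holder. Head: a black T-shaped rake bar, 24 x 34 x 20 mm, under a small steel neck. Above it a 12 x 12 mm steel shaft with a hook on its +x side, then a black grip. Origin: centre of the underside of the head, on the shaft axis; z up the shaft, x towards the prong. In the holder its axes are nearly the holder's: prong away from the robot.
- rake_throat (a point): Middle of the rake's hook gap, at the bridge underside: (18, 0, 135) mm in the tool's frame; on the rim when hung. Hook: bridge 10 mm thick, 16 mm wide, from the shaft out to x = +36 mm; prong 6 mm thick at its end, reaching 27 mm down from the bridge underside. The gap between shaft and prong is 24 mm (x = 6 to 30 mm), open downwards.
- rake_grip (a point): Point to grip the rake: (0, 0, 175) mm in the tool's frame. The black grip is 20 mm in x, 14 mm in y, from z = 145 to 200 mm; squeeze it across y.
- magnet: Hooked tool (may be absent), 200 mm long, 0.14 kg, standing head down in the holder. Head: a dark steel cylinder (pick-up magnet, not active), 28 mm diameter x 30 mm. Above it a 12 x 12 mm steel shaft with a hook on its +x side, then a black grip. Origin: centre of the underside of the head, on the shaft axis; z up the shaft, x towards the prong. In the holder its axes are nearly the holder's: prong away from the robot.
- magnet_throat (a point): Middle of the magnet's hook gap, at the bridge underside: (18, 0, 135) mm in the tool's frame; on the rim when hung. Hook: bridge 10 mm thick, 16 mm wide, from the shaft out to x = +36 mm; prong 6 mm thick at its end, reaching 27 mm down from the bridge underside. The gap between shaft and prong is 24 mm (x = 6 to 30 mm), open downwards.
- magnet_grip (a point): Point to grip the magnet: (0, 0, 175) mm in the tool's frame. The black grip is 20 mm in x, 14 mm in y, from z = 145 to 200 mm; squeeze it across y.
- carton: Bystander: cardboard box 120x90x85 mm. Not part of the job.
- tape_roll: Bystander: roll of brown tape, 90 dia x 25 mm. Not part of the job.
- jar: Bystander: white jar, 60 dia x 80 mm. Not part of the job.
- gauge_case: Bystander: flat black case 30x100x22 mm. Not part of the job.
- screwdriver: Bystander: screwdriver lying on the bench. Not part of the job.
- pad: Bystander: paper pad 75x110x14 mm. Not part of the job.
- can: Bystander: metal can, 66 dia x 100 mm. Not part of the job.
Things that resemble listed ones, but are neither listed nor needed, are in the scene too. Leave any blue, pink or red look-alike of the magnet alone.

How it is judged (in metres and radians):
On the way, in this order (a step that is already met when the one before it is completed fails the run):
1. all couplings and bearing blocks that are there lie in the tote (x of coupling_a in the frame of tote between -0.1 and 0.1 m and y of coupling_a in the frame of tote between -0.13 and 0.13 m and z of coupling_a in the frame of tote between -0.01 and 0.11 m and x of coupling_b in the frame of tote between -0.1 and 0.1 m and y of coupling_b in the frame of tote between -0.13 and 0.13 m and z of coupling_b in the frame of tote between -0.01 and 0.11 m and x of block_a in the frame of tote between -0.1 and 0.1 m and y of block_a in the frame of tote between -0.13 and 0.13 m and z of block_a in the frame of tote between -0.01 and 0.11 m and x of block_b in the frame of tote between -0.1 and 0.1 m and y of block_b in the frame of tote between -0.13 and 0.13 m and z of block_b in the frame of tote between -0.01 and 0.11 m), for 0.2 s.
2. all hooked tools that are there hang by their hooks on the tote rim, heads outside, let go (all of step 1 and z of scoop_throat in the frame of tote between 0.154 and 0.172 m and angle between each of scoop, rake, magnet's own z axis and vertical below 0.25 rad and contact force between each of scoop, rake, magnet and tote above 0.2 N and ((x of scoop_throat in the frame of tote between -0.114 and -0.09 m and y of scoop_throat in the frame of tote between -0.125 and 0.125 m and x of scoop in the frame of tote below -0.102 m) or (x of scoop_throat in the frame of tote between 0.09 and 0.114 m and y of scoop_throat in the frame of tote between -0.125 and 0.125 m and x of scoop in the frame of tote above 0.102 m) or (y of scoop_throat in the frame of tote between -0.144 and -0.12 m and x of scoop_throat in the frame of tote between -0.095 and 0.095 m and y of scoop in the frame of tote below -0.132 m) or (y of scoop_throat in the frame of tote between 0.12 and 0.144 m and x of scoop_throat in the frame of tote between -0.095 and 0.095 m and y of scoop in the frame of tote above 0.132 m)) and z of rake_throat in the frame of tote between 0.154 and 0.172 m and ((x of rake_throat in the frame of tote between -0.114 and -0.09 m and y of rake_throat in the frame of tote between -0.125 and 0.125 m and x of rake in the frame of tote below -0.102 m) or (x of rake_throat in the frame of tote between 0.09 and 0.114 m and y of rake_throat in the frame of tote between -0.125 and 0.125 m and x of rake in the frame of tote above 0.102 m) or (y of rake_throat in the frame of tote between -0.144 and -0.12 m and x of rake_throat in the frame of tote between -0.095 and 0.095 m and y of rake in the frame of tote below -0.132 m) or (y of rake_throat in the frame of tote between 0.12 and 0.144 m and x of rake_throat in the frame of tote between -0.095 and 0.095 m and y of rake in the frame of tote above 0.132 m)) and z of magnet_throat in the frame of tote between 0.154 and 0.172 m and ((x of magnet_throat in the frame of tote between -0.114 and -0.09 m and y of magnet_throat in the frame of tote between -0.125 and 0.125 m and x of magnet in the frame of tote below -0.102 m) or (x of magnet_throat in the frame of tote between 0.09 and 0.114 m and y of magnet_throat in the frame of tote between -0.125 and 0.125 m and x of magnet in the frame of tote above 0.102 m) or (y of magnet_throat in the frame of tote between -0.144 and -0.12 m and x of magnet_throat in the frame of tote between -0.095 and 0.095 m and y of magnet in the frame of tote below -0.132 m) or (y of magnet_throat in the frame of tote between 0.12 and 0.144 m and x of magnet_throat in the frame of tote between -0.095 and 0.095 m and y of magnet in the frame of tote above 0.132 m)) and contact force between the fingers and scoop below 0.1 N and contact force between the fingers and rake below 0.1 N and contact force between the fingers and magnet below 0.1 N), for 0.3 s.
3. the confirm button is pressed fully down (all of step 1 and z of scoop_throat in the frame of tote between 0.154 and 0.172 m and angle between each of scoop, rake, magnet's own z axis and vertical below 0.25 rad and contact force between each of scoop, rake, magnet and tote above 0.2 N and ((x of scoop_throat in the frame of tote between -0.114 and -0.09 m and y of scoop_throat in the frame of tote between -0.125 and 0.125 m and x of scoop in the frame of tote below -0.102 m) or (x of scoop_throat in the frame of tote between 0.09 and 0.114 m and y of scoop_throat in the frame of tote between -0.125 and 0.125 m and x of scoop in the frame of tote above 0.102 m) or (y of scoop_throat in the frame of tote between -0.144 and -0.12 m and x of scoop_throat in the frame of tote between -0.095 and 0.095 m and y of scoop in the frame of tote below -0.132 m) or (y of scoop_throat in the frame of tote between 0.12 and 0.144 m and x of scoop_throat in the frame of tote between -0.095 and 0.095 m and y of scoop in the frame of tote above 0.132 m)) and z of rake_throat in the frame of tote between 0.154 and 0.172 m and ((x of rake_throat in the frame of tote between -0.114 and -0.09 m and y of rake_throat in the frame of tote between -0.125 and 0.125 m and x of rake in the frame of tote below -0.102 m) or (x of rake_throat in the frame of tote between 0.09 and 0.114 m and y of rake_throat in the frame of tote between -0.125 and 0.125 m and x of rake in the frame of tote above 0.102 m) or (y of rake_throat in the frame of tote between -0.144 and -0.12 m and x of rake_throat in the frame of tote between -0.095 and 0.095 m and y of rake in the frame of tote below -0.132 m) or (y of rake_throat in the frame of tote between 0.12 and 0.144 m and x of rake_throat in the frame of tote between -0.095 and 0.095 m and y of rake in the frame of tote above 0.132 m)) and z of magnet_throat in the frame of tote between 0.154 and 0.172 m and ((x of magnet_throat in the frame of tote between -0.114 and -0.09 m and y of magnet_throat in the frame of tote between -0.125 and 0.125 m and x of magnet in the frame of tote below -0.102 m) or (x of magnet_throat in the frame of tote between 0.09 and 0.114 m and y of magnet_throat in the frame of tote between -0.125 and 0.125 m and x of magnet in the frame of tote above 0.102 m) or (y of magnet_throat in the frame of tote between -0.144 and -0.12 m and x of magnet_throat in the frame of tote between -0.095 and 0.095 m and y of magnet in the frame of tote below -0.132 m) or (y of magnet_throat in the frame of tote between 0.12 and 0.144 m and x of magnet_throat in the frame of tote between -0.095 and 0.095 m and y of magnet in the frame of tote above 0.132 m)) and value of joint confirm above 0.0045 m), for 0.05 s.
At the end, for the whole second after the job is handed in: Parts present lie inside the tote below its rim; tools present hang on a tote wall, bridge underside 6 mm below to 12 mm above the rim, wall in the hook gap, within 0.25 rad of upright, heads outside, all at rest (under 0.03 m/s); button was then pressed (over 4.5 mm) and is up (all of step 1 and z of scoop_throat in the frame of tote between 0.154 and 0.172 m and angle between each of scoop, rake, magnet's own z axis and vertical below 0.25 rad and contact force between each of scoop, rake, magnet and tote above 0.2 N and ((x of scoop_throat in the frame of tote between -0.114 and -0.09 m and y of scoop_throat in the frame of tote between -0.125 and 0.125 m and x of scoop in the frame of tote below -0.102 m) or (x of scoop_throat in the frame of tote between 0.09 and 0.114 m and y of scoop_throat in the frame of tote between -0.125 and 0.125 m and x of scoop in the frame of tote above 0.102 m) or (y of scoop_throat in the frame of tote between -0.144 and -0.12 m and x of scoop_throat in the frame of tote between -0.095 and 0.095 m and y of scoop in the frame of tote below -0.132 m) or (y of scoop_throat in the frame of tote between 0.12 and 0.144 m and x of scoop_throat in the frame of tote between -0.095 and 0.095 m and y of scoop in the frame of tote above 0.132 m)) and z of rake_throat in the frame of tote between 0.154 and 0.172 m and ((x of rake_throat in the frame of tote between -0.114 and -0.09 m and y of rake_throat in the frame of tote between -0.125 and 0.125 m and x of rake in the frame of tote below -0.102 m) or (x of rake_throat in the frame of tote between 0.09 and 0.114 m and y of rake_throat in the frame of tote between -0.125 and 0.125 m and x of rake in the frame of tote above 0.102 m) or (y of rake_throat in the frame of tote between -0.144 and -0.12 m and x of rake_throat in the frame of tote between -0.095 and 0.095 m and y of rake in the frame of tote below -0.132 m) or (y of rake_throat in the frame of tote between 0.12 and 0.144 m and x of rake_throat in the frame of tote between -0.095 and 0.095 m and y of rake in the frame of tote above 0.132 m)) and z of magnet_throat in the frame of tote between 0.154 and 0.172 m and ((x of magnet_throat in the frame of tote between -0.114 and -0.09 m and y of magnet_throat in the frame of tote between -0.125 and 0.125 m and x of magnet in the frame of tote below -0.102 m) or (x of magnet_throat in the frame of tote between 0.09 and 0.114 m and y of magnet_throat in the frame of tote between -0.125 and 0.125 m and x of magnet in the frame of tote above 0.102 m) or (y of magnet_throat in the frame of tote between -0.144 and -0.12 m and x of magnet_throat in the frame of tote between -0.095 and 0.095 m and y of magnet in the frame of tote below -0.132 m) or (y of magnet_throat in the frame of tote between 0.12 and 0.144 m and x of magnet_throat in the frame of tote between -0.095 and 0.095 m and y of magnet in the frame of tote above 0.132 m)) and linear speed of each of coupling_a, coupling_b, block_a, block_b, scoop, rake, magnet below 0.03 m/s and value of joint confirm below 0.002 m); the robot touches nothing.
It fails at once if a bystander was pushed more than 5 cm or knocked over (distance of any of carton, tape_roll, jar, gauge_case, screwdriver, pad, can from where it was at the start of the episode above 0.05 m or angle between any of jar, can, carton's own z axis and vertical above 0.7 rad).
Of scoop, rake, magnet only 2 to 3 are there at a start; the rules pass over those that are not, and their reading is None.
Of coupling_a, coupling_b, block_a, block_b only 3 to 4 are there at a start; the rules pass over those that are not, and their reading is None.
At some moment in a run one of coupling_a, coupling_b, block_a, block_b may be knocked a few centimetres aside while the robot is not near it.
It also fails if it takes over 210 s, if anything falls off the work surface, if the arm or the gripper's body presses on something with over 40 N, if the wrist force passes 120 N, or if a joint passes its speed limit or range.

## Robot

A 7-joint arm with a two-finger parallel gripper is mounted at the origin on the work surface. World frame = base frame: x ahead of the robot, y to its left, z up, the work surface at z = 0. Lengths are in mm, angles in rad, forces in N, time in s.
With the tool pointing down it reaches from about 350 to 775 mm from the base axis. Payload 3.1 kg.
Tool frame: the origin (TCP) lies at the very end of the fingers, on their centre line; the grasp point (between the pads) lies behind it (bot.grip_point_offset is the z of the grasp point in the tool frame, in mm); z points along the fingers, y is the direction in which the jaws open and shut (so a half turn about z gives the same grasp; the last joint's range is limited). The gripper opens to 85 mm and grips with 20 to 120 N. Pads are 22 mm wide; open, the fingers measure 114 mm over their backs; the gripper's body (76 mm by 85 mm) begins 54 mm behind the grasp point. The pads swing forward as they close: fully open they stand 13 mm farther back than shut.
Start: joints at [-1.259, 0.311, 0.014, 1.512, -0.004, 1.319, -0.027], TCP at [190.53, 515.961, 231.304] pointing down, gripper open.
Joint ranges: [-2.7, 2.7], [-0.3, 1.91], [-1.27, 1.3], [0.12, 2.57], [-1.44, 4.58], [0.2, 2.03], [-3.05, 3.05]. Speed limits (rad/s): [2.79, 2.79, 3.14, 3.14, 3.14, 3.14, 3.14].

## Interface

Orientations are given as a unit quaternion [x, y, z, w].
In Python, from station import observe, eyes, job, bot gives the robot as it stands. The module is installed in compiled form; this text tells all that it offers.
- The arm moves only by the shell command python3 -m handwheel 'ROWS' [FORCE]. ROWS is JSON, a list of rows, each a list of 3 entries, a list of its own where there are three numbers: the closure, from -1 (fully open) to 1 (shut), then the shift along the world's x, y, z in mm, then the turn, a rotation vector about the world's x, y, z in rad. A call has 1 to 20 rows; each row is the pose to reach, as a shift and turn from the pose measured when the call began; what a row does not reach only later rows make up. A row lasts 1/8 s, in which the tool goes at most 62.5 mm and 10.7 degrees, less where a joint would pass 70% of its speed; a pose out of reach is approached as far as the arm can. A call with a gripper value outside its range is refused whole. The fingers move at their own pace and stop on an object; FORCE is the grip in N (left out, the last holds). Time passes only in rows, so rows that repeat a pose let the fingers close. It gives the time, the measured TCP pose, the force and the opening at its end, in the units of the state.
- observe(): the state, without advancing time (a new reading comes with each control period).
- eyes.snapshot(name): name is "scene" or "top" or "wrist"; returns a dict with "image" (420x560x3 uint8, blue, green, red), "fx", "fy", "cx", "cy" (pixels), "rvec" (rotation vector, rad) and "tvec" (3), from world to camera coordinates, as OpenCV has them; the wrist camera has in their place "hand_eye" (4x4, takes a point from camera to tool coordinates, whose origin is the TCP and whose axes are the flange's). Camera axes: x right, y down, z forward; pixel columns grow to the right and rows downward; lengths in mm; the calibration is good to about 2 mm. A picture is of the moment at which its call begins: read the wrist's pose just before it. There is no depth.
- job.close_job(): hands the job in, once; it reports no verdict.
The state is a dict: "clock": time; "joint_positions": joint angles; "qd": joint speeds; "effort": joint torques, N m; "ee_pos": TCP position; "orientation": TCP orientation; "wrist_force": force on the tool from outside, world axes, zero at the start; "torque": the same for the moment, N m; "grip_width": finger opening in mm.
Only numpy, scipy, OpenCV 4.12 (cv2) and the standard library are available. Lean on these libraries where they do the work, as an engineer would, in place of code of your own. Each camera call takes 0.05 s, during which the arm holds its last target.

## Working session

There is one attempt and no reset: what is moved stays moved. The work goes in short steps, Python scripts to look and compute and a shell command to move; the robot and the scene stay as the last step left them, time stands still between calls to the robot, and variables do not carry over. Pictures are saved under pics/ and viewed, and the job is handed in when it is done.

```bash
ls; mkdir -p pics; python3 - <<'E'
from station import observe, eyes, job, bot
import cv2
print(observe()); print(bot.grip_point_offset)
for n in ["scene","top","wrist"]:
    s=eyes.snapshot(n); cv2.imwrite(f"pics/{n}0.png",s["image"]); print(n,{k:v for k,v in s.items() if k!="image"})
E
```

```text
pics
{'clock': 0.0, 'joint_positions': array([-1.25873103,  0.31174481,  0.01398435,  1.51308163, -0.00438572,
        1.3191819 , -0.0271927 ]), 'qd': array([ 1.82557388e-04,  5.38777715e-04, -3.53420616e-04,  6.24639473e-05,
        1.20732414e-03,  1.69555585e-03,  1.07117763e-03]), 'effort': array([ 3.48939557e-04, -3.79911375e+01,  1.45895658e-01, -2.30593121e+01,
        1.20857763e-02,  1.36820407e-02, -3.55588361e-05]), 'ee_pos': array([190.27315913, 515.25501679, 230.20062764]), 'orientation': array([ 1.75914924e-01,  9.84404651e-01, -1.18234010e-03, -1.55939261e-04]), 'wrist_force': array([ 0.10408162, -0.37934265, -0.20746415]), 'torque': array([-0.00349021, -0.02116506,  0.03565662]), 'grip_width': 85.3273734187303}
-18.700000000000003
scene {'fx': 379.42809027419327, 'fy': 379.42809027419327, 'cx': 277.7950990004675, 'cy': 213.8714177094221, 'rvec': array([ 0.98422135,  2.6076403 , -0.89082801]), 'tvec': array([ 346.22461507, -278.87050477, 1260.55354878])}
top {'fx': 394.1951981824603, 'fy': 394.1951981824603, 'cx': 283.4566830219018, 'cy': 216.31523706878784, 'rvec': array([ 2.13159053, -2.16651516,  0.20069067]), 'tvec': array([ 110.95125376,  567.22413828, 1111.62261218])}
wrist {'fx': 348.7936509378293, 'fy': 348.7936509378293, 'cx': 281.3027232546202, 'cy': 210.63772550168903, 'hand_eye': array([[ 8.87346724e-04, -9.55452338e-01, -2.95144103e-01,
         7.49389373e+01],
       [ 9.99999222e-01,  5.89070161e-04,  1.09952246e-03,
         5.75218463e-02],
       [-8.76680724e-04, -2.95144849e-01,  9.55452118e-01,
        -1.42904412e+02],
       [ 0.00000000e+00,  0.00000000e+00,  0.00000000e+00,
         1.00000000e+00]])}
```

View pics/scene0.png

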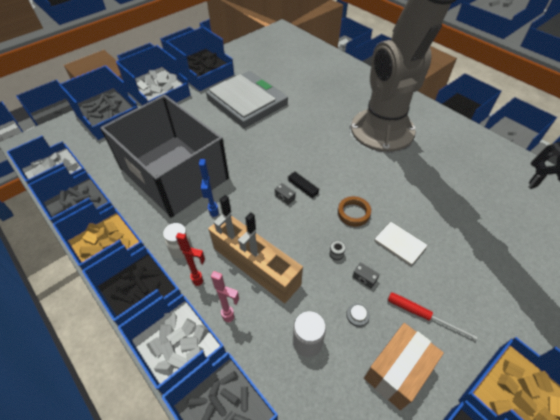

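View pics/top0.png

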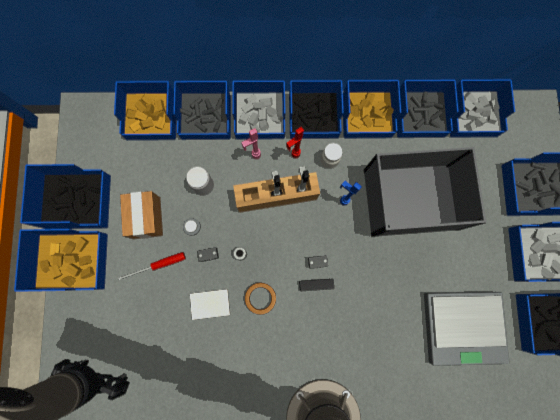

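View pics/wrist0.png

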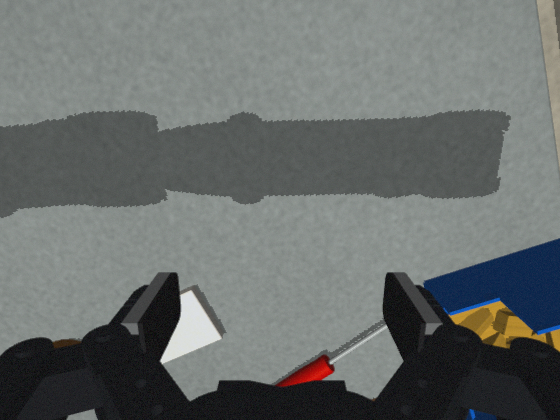

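```bash
cat > h.py <<'E'
from station import observe, eyes, job, bot
import cv2, numpy as np
from scipy.spatial.transform import Rotation as R
def cam(s, st=None):
    K=np.array([[s["fx"],0,s["cx"]],[0,s["fy"],s["cy"]],[0,0,1]])
    if "hand_eye" in s:
        T=np.eye(4); T[:3,:3]=R.from_quat(st["orientation"]).as_matrix(); T[:3,3]=st["ee_pos"]
        M=np.linalg.inv(T@s["hand_eye"])
        return K,M[:3,:3],M[:3,3]
    return K,cv2.Rodrigues(np.array(s["rvec"]))[0],np.array(s["tvec"])
def proj(c,p):
    K,Rm,t=c; q=(np.atleast_2d(p)@Rm.T+t)@K.T; return q[:,:2]/q[:,2:]
def onz(c,uv,z):
    K,Rm,t=c; o=-Rm.T@t; uv=np.atleast_2d(uv)
    d=np.c_[uv,np.ones(len(uv))]@np.linalg.inv(K).T@Rm
    return o+d*((z-o[2])/d[:,2:3])
def tri(c1,u1,c2,u2):
    P=[c[0]@np.c_[c[1],c[2]] for c in (c1,c2)]
    X=cv2.triangulatePoints(P[0],P[1],np.float64(u1).reshape(-1,2).T,np.float64(u2).reshape(-1,2).T)
    return (X[:3]/X[3]).T
def snap(n,name):
    st=observe(); s=eyes.snapshot(n); cv2.imwrite(f"pics/{name}.png",s["image"]); return s["image"],cam(s,st),st
def crop(im,x0,y0,x1,y1,k,name):
    cv2.imwrite(f"pics/{name}.png",cv2.resize(im[y0:y1,x0:x1],None,fx=k,fy=k,interpolation=cv2.INTER_CUBIC))
E
python3 - <<'E'
from h import *
t,ct,_=snap("top","t1"); s,cs,_=snap("scene","s1")
crop(t,110,130,310,280,4,"t1a"); crop(t,290,130,490,280,4,"t1b")
crop(s,200,150,400,300,4,"s1a"); crop(s,90,90,290,240,4,"s1b")
E
```

```text
(no output)
```

View pics/t1a.png

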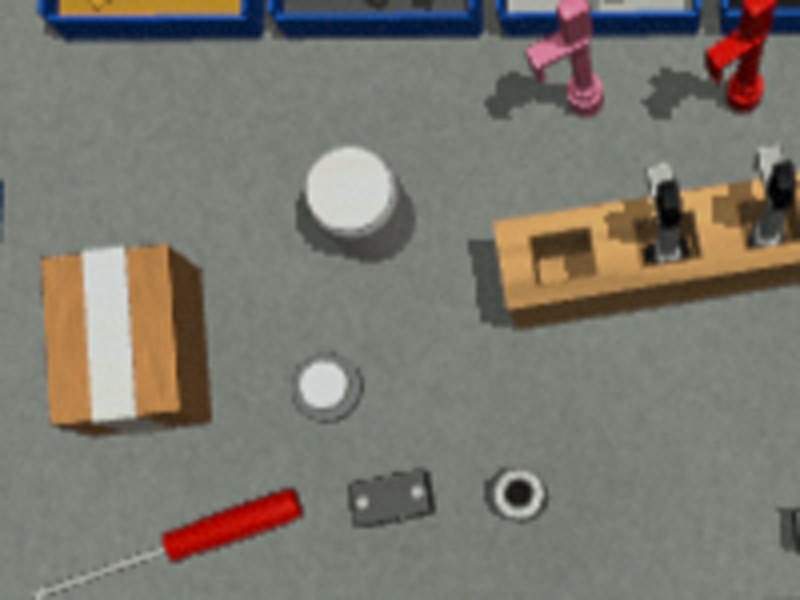

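View pics/t1b.png

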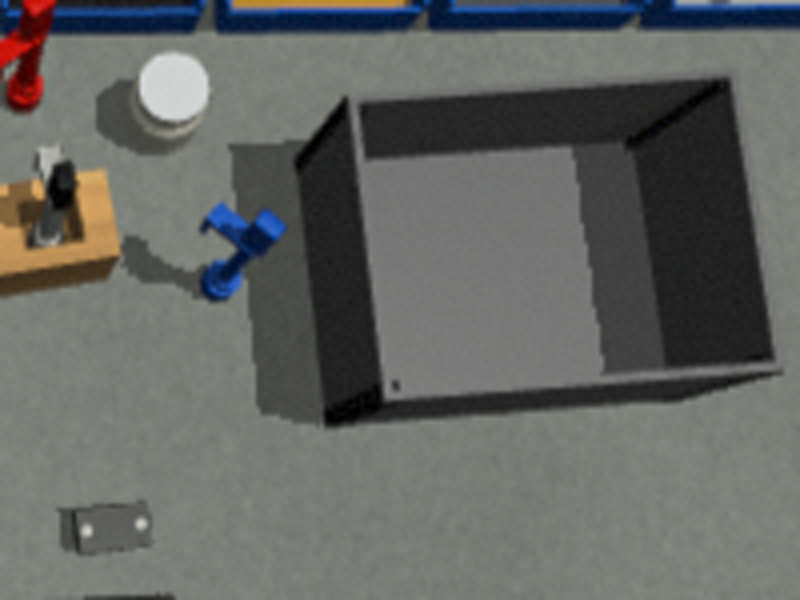

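View pics/s1a.png

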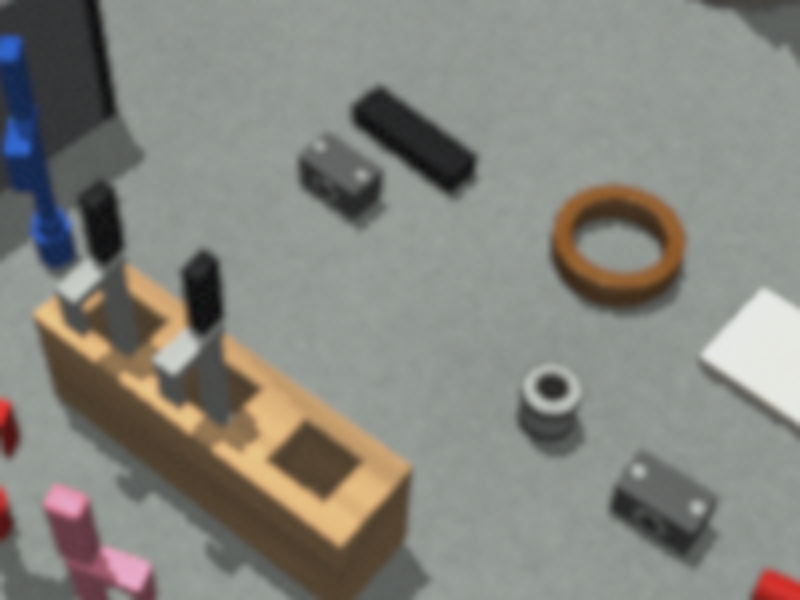

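View pics/s1b.png

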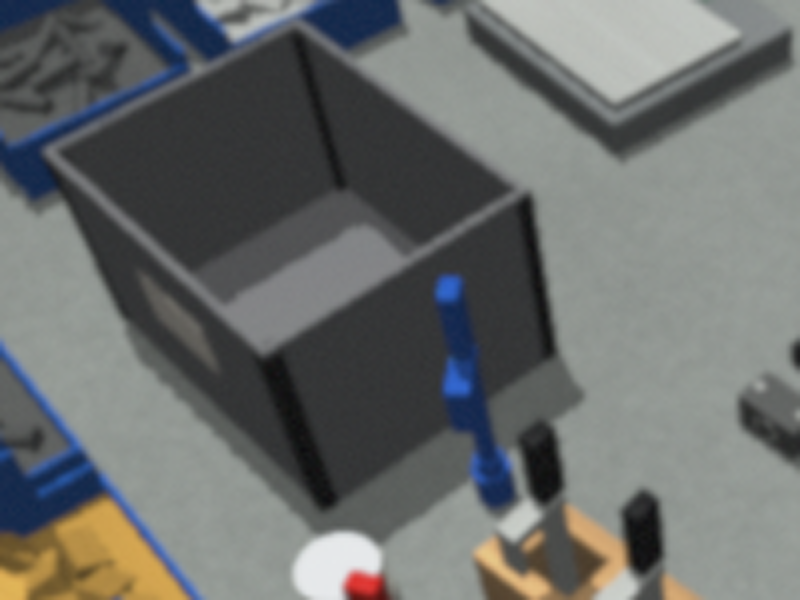

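```bash
python3 - <<'E'
from h import *
t,ct,_=snap("top","t2"); s,cs,_=snap("scene","s2")
f=lambda p,o:(np.array(p,float)+.5)/4-.5+np.array(o)
A=(110,130);B=(290,130);SA=(200,150);SB=(90,90)
T=np.vstack([f([(362,502),(418,492),(518,493)],A),f([(86,530),(141,523),(348,98),(383,401),(775,372),(732,80)],B)])
S=np.vstack([f([(697,508),(639,472),(553,386),(361,177),(320,147)],SA),f([(265,355),(530,190),(300,25),(45,150)],SB)])
X=tri(ct,T,cs,S)
for n,x in zip(["b1l","b1r","coup","b2l","b2r","FL","NL","NR","FR"],X): print(n,x.round(1))
print("button z=30", onz(ct,f([(323,383)],A),30), onz(cs,[(358,314)],30))
print("camt",-ct[1].T@ct[2],"cams",-cs[1].T@cs[2])
crop(s,320,280,420,355,8,"s2btn")
crop(t,160,200,260,275,8,"t2btn")
crop(s,190,180,310,270,6,"s2hold"); crop(t,225,150,345,240,6,"t2hold")
E
```

```text
b1l [460.2 344.9  34.3]
b1r [466.6 305.4  32.1]
coup [464.4 232.   39.2]
b2l [434.6  23.1  32.2]
b2r [438.5 -16.6  33.2]
FL [ 718.4 -152.2  158.2]
NL [ 510.4 -163.6  160. ]
NR [ 527.2 -430.   156.2]
FR [ 731.9 -421.2  156.7]
button z=30 [[548.20625229 375.70935658  30.        ]] [[555.76896582 381.03536497  30.        ]]
camt [ 384.05113431  132.55983007 1185.1965463 ] cams [903.26667028 523.12477324 834.91633464]
```

View pics/s2btn.png

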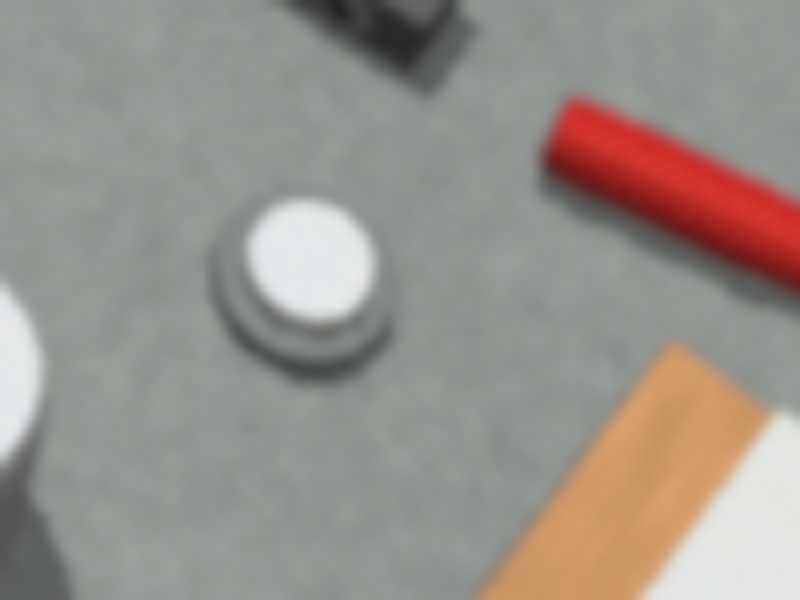

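View pics/t2btn.png

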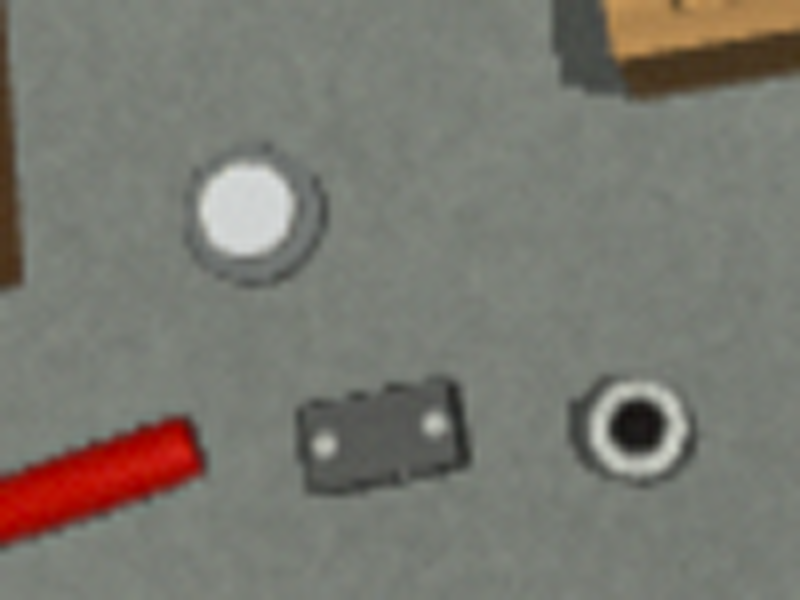

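View pics/s2hold.png

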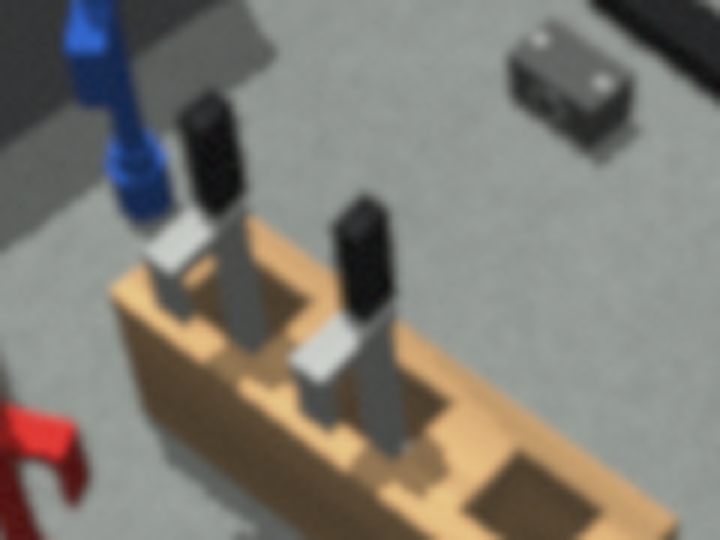

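View pics/t2hold.png

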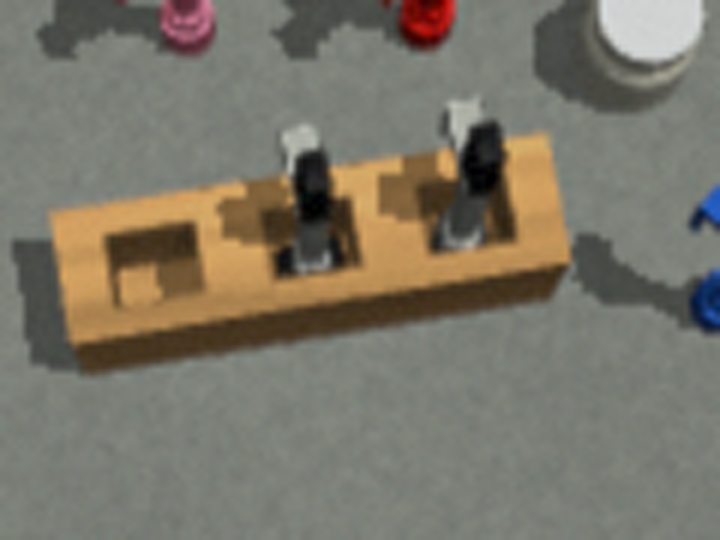

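```bash
python3 - <<'E'
from h import *
w,cw,st=snap("wrist","w3"); t,ct,_=snap("top","t3"); s,cs,_=snap("scene","s3")
f=lambda p,o,k:(np.array(p,float)+.5)/k-.5+np.array(o)
B=tri(ct,f([(245,208)],(160,200),8),cs,f([(311,261)],(320,280),8)); print("button",B)
# screwdriver handle ends, pad corners, in top -> world -> wrist
P=onz(ct,[(152,267),(185,257),(119,278),(190,293),(193,319),(229,315),(226,291)],10); print(P.round(0)); print(proj(cw,P).round(0))
# holder corners, top z=90, t2hold k6 (225,150); s2hold (190,180)
H=tri(ct,f([(548,133),(570,262),(50,212),(78,343)],(225,150),6)[:1],cs,f([(112,290)],(190,180),6)); print(H)
print("hold90",onz(ct,f([(548,133),(570,262),(78,343),(50,212)],(225,150),6),90).round(1))
# grips: top centre
G=tri(ct,f([(485,130),(315,157)],(225,150),6),cs,f([(208,98),(367,205)],(190,180),6)); print("griptops",G)
# blue base
print("blue base", onz(ct,[(345,202)],10), "top", onz(ct,[(356,186)],200))
E
```

```text
button [[548.7091687  377.66187233  22.93496327]]
[[429. 490.  10.]
 [457. 394.  10.]
 [399. 584.  10.]
 [352. 377.  10.]
 [278. 367.  10.]
 [288. 264.  10.]
 [356. 273.  10.]]
[[327. 359.]
 [264. 397.]
 [394. 317.]
 [221. 337.]
 [188. 289.]
 [113. 322.]
 [146. 363.]]
[[688.85828394   8.10005414  91.53667741]]
hold90 [[690.    7.3  90. ]
 [626.7  -1.2  90. ]
 [590.7 231.8  90. ]
 [654.1 245.   90. ]]
griptops [[653.64122745  50.2075705  220.66844704]
 [642.01193863 123.16773754 219.97985637]]
blue base [[616.09095862 -87.81381792  10.        ]] top [[620.18751414 -82.46271062 200.        ]]
```

View pics/t3.png

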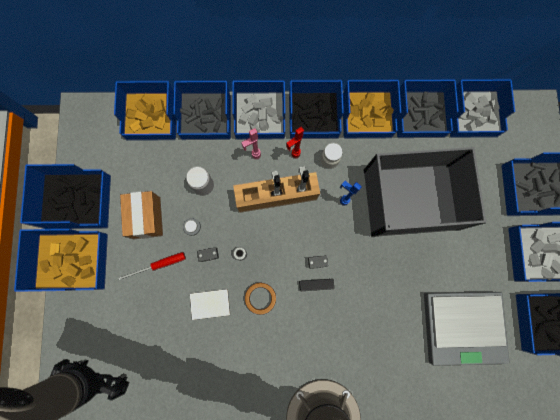

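```bash
python3 - <<'E'
from h import *
t,ct,_=snap("top","t4"); s,cs,st=snap("scene","s4")
p=st["ee_pos"]; Rm=R.from_quat(st["orientation"]).as_matrix()
for nm,c,im in(("t",ct,t),("s",cs,s)):
    pts=np.array([p,p+Rm@[0,42,-13],p+Rm@[0,-42,-13],p+57.5*Rm[:,1], p+50*Rm[:,0]]); q=proj(c,pts); print(nm,q.round(1))
    k=6; x0,y0=(40,330) if nm=="t" else (450,100)
    o=cv2.resize(im[y0:y0+90,x0:min(x0+120,560)],None,fx=k,fy=k,interpolation=cv2.INTER_CUBIC)
    for (u,v),col in zip(q,[(0,255,0),(0,0,255),(0,0,255),(255,255,0),(255,0,255)]): cv2.circle(o,(int((u-x0+.5)*k),int((v-y0+.5)*k)),4,col,-1)
    cv2.imwrite(f"pics/g4{nm}.png",o)
E
```

```text
t [[107.1 369.3]
 [ 87.4 364.3]
 [122.1 377. ]
 [ 83.7 360.8]
 [ 98.3 391.3]]
s [[546.2 207.4]
 [566.5 219.1]
 [534.  188.5]
 [568.9 229.2]
 [565.5 200.4]]
```

View pics/g4t.png

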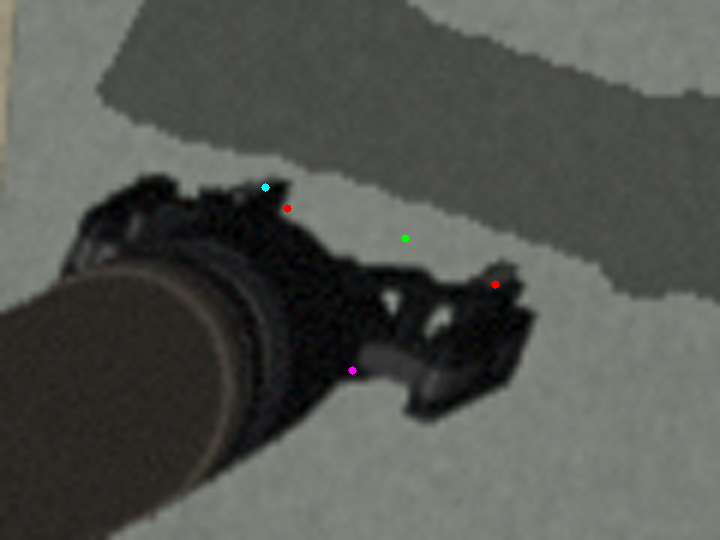

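View pics/g4s.png

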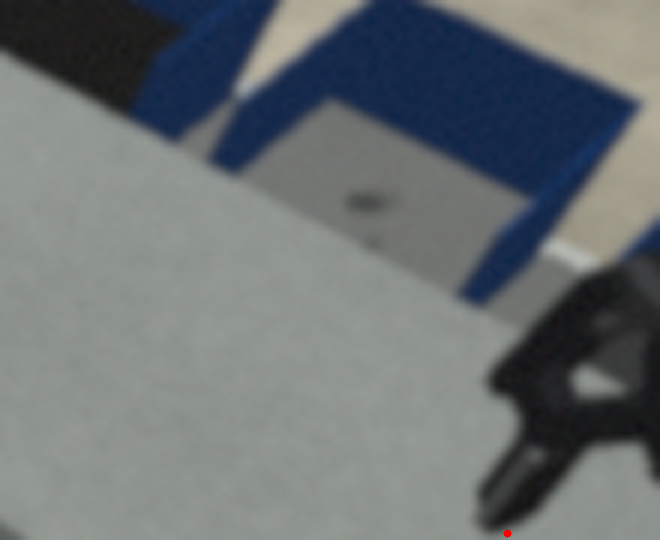

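```bash
python3 -m handwheel '[[-1,[40,-40,20],[0,0,-0.15]],[-1,[80,-80,50],[0,0,-0.3]],[-1,[120,-120,50],[0,0,-0.45]],[-1,[160,-160,50],[0,0,-0.6]],[-1,[200,-200,50],[0,0,-0.75]],[-1,[230,-230,50],[0,0,-0.9]],[-1,[250,-250,50],[0,0,-1.056]],[-1,[250,-250,50],[0,0,-1.056]],[-1,[250,-250,50],[0,0,-1.056]],[-1,[250,-250,50],[0,0,-1.056]]]' && python3 - <<'E'
from h import *
w,cw,st=snap("wrist","w5")
P=np.array([[460.2,344.9,34.3],[466.6,305.4,32.1],[464.4,232,37],[548.7,377.7,23],[434.6,23,32],[438.5,-16.6,33],[457,394,10],[352,377,14],[356,273,14]])
q=proj(cw,P);print(q.round(0)); print(st["ee_pos"],R.from_quat(st["orientation"]).as_matrix().round(3))
for u,v in q:
    cv2.circle(w,(int(u),int(v)),4,(0,255,0),1)
cv2.imwrite("pics/w5m.png",w)
E
```

```text
clock: 1.85
ee_pos: [439.3, 267.6, 281.2]
orientation: [0.646, 0.763, 0.0, -0.0]
wrist_force: [-0.5, 0.5, -0.6]
grip_width: 85.6
[[312. 106.]
 [311. 143.]
 [297. 207.]
 [397.  89.]
 [247. 350.]
 [246. 374.]
 [316.  59.]
 [218.  58.]
 [212. 153.]]
[439.33988798 267.61986319 281.23980901] [[-0.164  0.986 -0.001]
 [ 0.986  0.164  0.001]
 [ 0.001 -0.001 -1.   ]]
```

View pics/w5m.png

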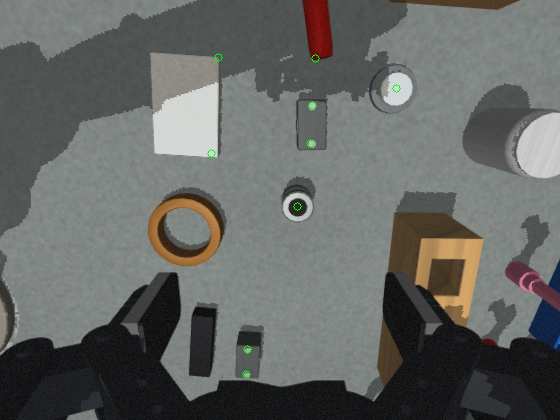

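```bash
python3 - <<'E'
from h import *
t,ct,_=snap("top","t6"); s,cs,st=snap("scene","s6")
p=st["ee_pos"]; Rm=R.from_quat(st["orientation"]).as_matrix()
for nm,c,im in(("t",ct,t),("s",cs,s)):
    pts=np.array([p,p+Rm@[0,42,-13],p+Rm@[0,-42,-13],p+57.5*Rm[:,1]]); q=proj(c,pts); print(nm,q.round(1))
    k=5; x0,y0=np.maximum((q[0]-[80,60]).astype(int),0); x0=min(x0,400);y0=min(y0,300)
    o=cv2.resize(im[y0:y0+120,x0:x0+160],None,fx=k,fy=k,interpolation=cv2.INTER_CUBIC)
    for (u,v),col in zip(q,[(0,255,0),(0,0,255),(0,0,255),(255,255,0)]): cv2.circle(o,(int((u-x0+.5)*k),int((v-y0+.5)*k)),4,col,-1)
    cv2.imwrite(f"pics/g6{nm}.png",o)
E
```

```text
t [[214.3 256.7]
 [210.6 238. ]
 [216.4 275. ]
 [210.5 232. ]]
s [[373.8 183.3]
 [363.5 191.7]
 [386.1 166.6]
 [358.  201.1]]
```

View pics/g6t.png

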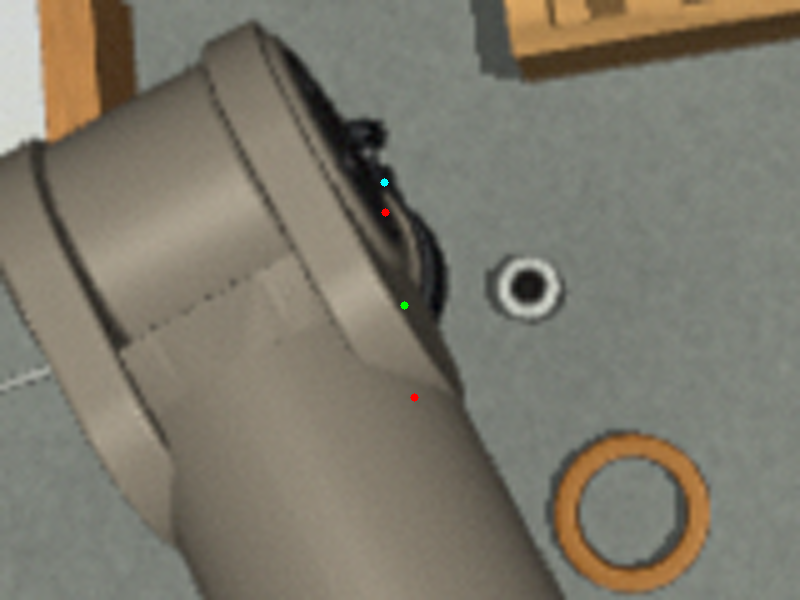

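View pics/g6s.png

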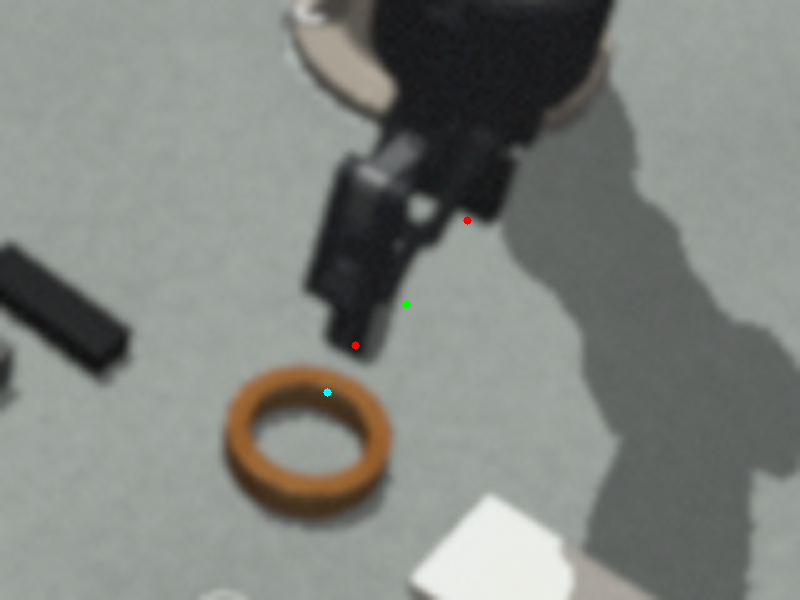

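```bash
python3 -m handwheel '[[-1,[12,-18,-50],[0,0,0]],[-1,[25,-36,-100],[0,0,0]],[-1,[25,-36,-150],[0,0,0]],[-1,[25,-36,-200],[0,0,0]],[-1,[25,-36,-221],[0,0,0]],[-1,[25,-36,-221],[0,0,0]],[-1,[25,-36,-221],[0,0,0]]]' && python3 - <<'E'
from h import *
s,cs,st=snap("scene","s7"); w,cw,st=snap("wrist","w7")
p=st["ee_pos"];print(proj(cs,p),proj(cw,[[464.4,232,36]]),proj(cw,p))
crop(s,280,180,440,300,5,"s7c")
E
```

```text
clock: 2.88
ee_pos: [465.8, 231.7, 61.5]
orientation: [0.647, 0.763, 0.001, 0.0]
wrist_force: [-0.6, 0.2, 0.5]
grip_width: 85.3
[[338.30956312 241.40357255]] [[276.99713191 251.96791174]] [[280.09417988 276.13656196]]
```

View pics/s7c.png

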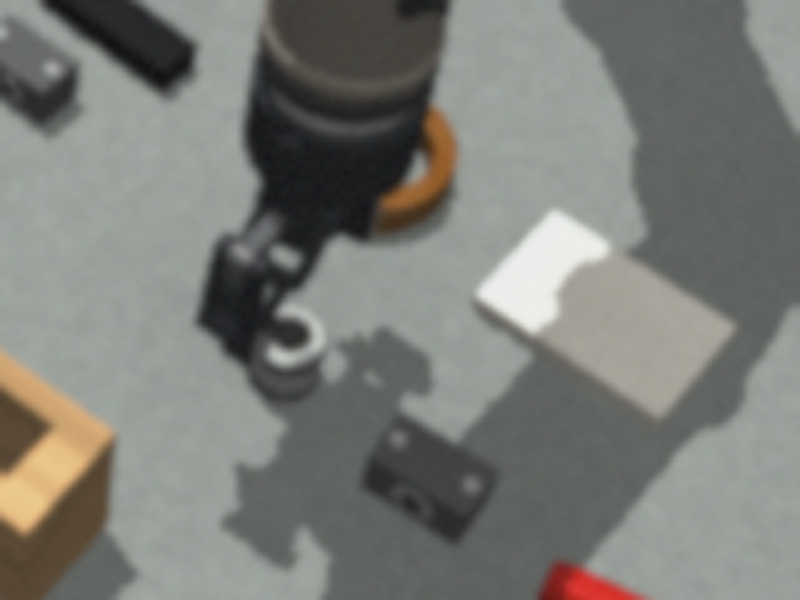

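View pics/w7.png

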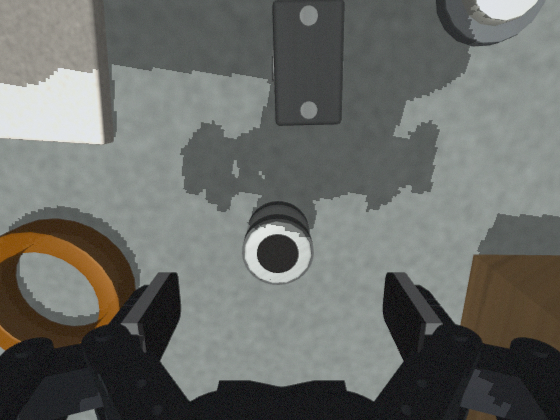

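```bash
python3 -m handwheel '[[-1,[-1,0,-28],[0,0,0]],[-1,[-1,0,-55],[0,0,0]],[-1,[-1,0,-55],[0,0,0]],[1,[-1,0,-55],[0,0,0]],[1,[-1,0,-55],[0,0,0]],[1,[-1,0,-55],[0,0,0]],[1,[-1,0,-55],[0,0,0]],[1,[-1,0,-55],[0,0,0]],[1,[-1,0,-55],[0,0,0]],[1,[-1,0,-20],[0,0,0]],[1,[-1,0,30],[0,0,0]],[1,[-1,0,60],[0,0,0]]]' 50
```

```text
clock: 4.47
ee_pos: [466.1, 232.0, 124.4]
orientation: [0.647, 0.763, 0.003, 0.001]
wrist_force: [0.6, -0.1, -1.8]
grip_width: 34.8
```

```bash
python3 -m handwheel '[[1,[0,0,60],[0,0,0]],[1,[10,-40,110],[0,0,0]],[1,[20,-95,136],[0,0,0]],[1,[30,-150,136],[0,0,0]],[1,[42,-205,136],[0,0,0]],[1,[56,-260,136],[0,0,0]],[1,[70,-315,136],[0,0,0]],[1,[85,-370,136],[0,0,0]],[1,[100,-425,136],[0,0,0]],[1,[115,-480,136],[0,0,0]],[1,[135,-535,136],[0,0,0]],[1,[149,-582,136],[0,0,0]],[1,[149,-582,136],[0,0,0]],[1,[149,-582,136],[0,0,0]],[1,[149,-582,136],[0,0,0]]]' && python3 - <<'E'
from h import *
w,cw,st=snap("wrist","w8");s,cs,st=snap("scene","s8"); print(proj(cw,st["ee_pos"]))
E
```

```text
clock: 6.35
ee_pos: [615.9, -347.8, 261.0]
orientation: [0.646, 0.763, 0.004, 0.001]
wrist_force: [-0.2, -0.0, -1.8]
grip_width: 35.0
[[280.11046527 276.49082134]]
```

View pics/w8.png

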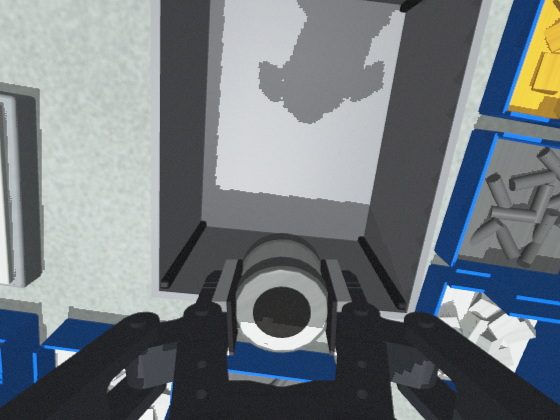

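View pics/s8.png

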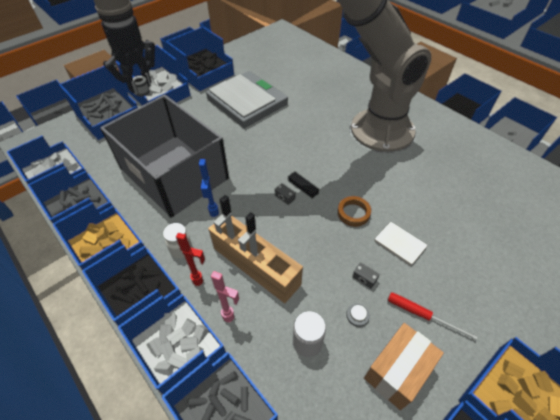

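```bash
python3 - <<'E'
from h import *
w,cw,st=snap("wrist","w9")
print(proj(cw,[[527.2,-430,157],[731.9,-421,157],[510,-163.6,160],[718,-152,158]]).round(0))
print(onz(cw,[(155,292),(158,20),(486,20)],160))
crop(w,130,250,290,370,5,"w9c")
E
```

```text
[[ 152.  290.]
 [ 405.  316.]
 [ 149. -127.]
 [ 504.  -74.]]
[[ 530.21881205 -429.70086773  160.        ]
 [ 520.08602784 -237.08619456  160.        ]
 [ 723.41383929 -202.45135901  160.        ]]
```

```bash
python3 -m handwheel '[[1,[-2,8,-60],[0,0,0]],[1,[-2,8,-120],[0,0,0]],[1,[-2,8,-180],[0,0,0]],[1,[-2,8,-205],[0,0,0]],[1,[-2,8,-205],[0,0,0]],[1,[-2,8,-205],[0,0,0]],[-1,[-2,8,-205],[0,0,0]],[-1,[-2,8,-205],[0,0,0]],[-1,[-2,8,-205],[0,0,0]],[-1,[-2,8,-205],[0,0,0]],[-1,[-2,8,-150],[0,0,0]],[-1,[-2,8,-90],[0,0,0]],[-1,[-2,8,-30],[0,0,0]],[-1,[-2,8,0],[0,0,0]],[-1,[-2,8,0],[0,0,0]]]' && python3 - <<'E'
from h import *
w,cw,st=snap("wrist","w10")
t,ct,_=snap("top","t10")
E
```

```text
clock: 8.38
ee_pos: [614.7, -341.7, 265.1]
orientation: [0.646, 0.763, 0.004, 0.005]
wrist_force: [0.4, 0.2, -0.6]
grip_width: 85.7
```

View pics/w10.png

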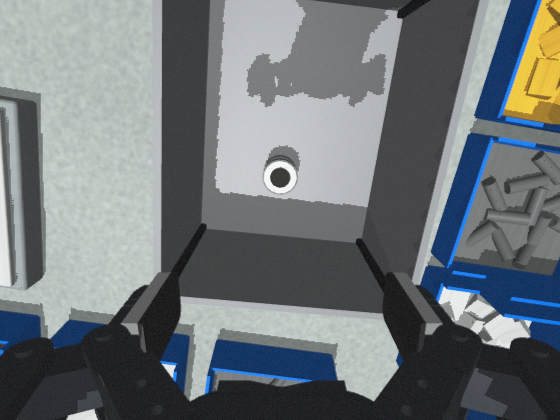

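View pics/t10.png

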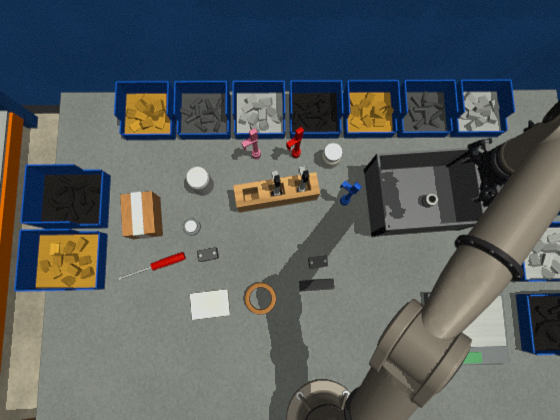

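```bash
python3 -m handwheel '[[-1,[-27,52,0],[0,0,0]],[-1,[-54,105,0],[0,0,0]],[-1,[-81,157,0],[0,0,0]],[-1,[-108,210,0],[0,0,-0.03]],[-1,[-135,262,-30],[0,0,-0.065]],[-1,[-162,314,-70],[0,0,-0.065]],[-1,[-178,345,-100],[0,0,-0.065]],[-1,[-178,345,-100],[0,0,-0.065]],[-1,[-178,345,-100],[0,0,-0.065]]]' && python3 - <<'E'
from h import *
w,cw,st=snap("wrist","w11")
t,ct,_=snap("top","t11")
f=lambda p,o,k:(np.array(p,float)+.5)/k-.5+np.array(o)
print(proj(cw,[[434.6,23,32],[438.5,-16.6,32]]).round(0),R.from_quat(st["orientation"]).as_matrix()[:,1])
E
```

```text
clock: 9.6
ee_pos: [434.9, 4.5, 159.6]
orientation: [0.67, 0.742, 0.003, 0.001]
wrist_force: [0.6, -0.6, -0.0]
grip_width: 85.5
[[282. 179.]
 [282. 226.]] [0.9948851  0.10087714 0.00523833]
```

View pics/w11.png

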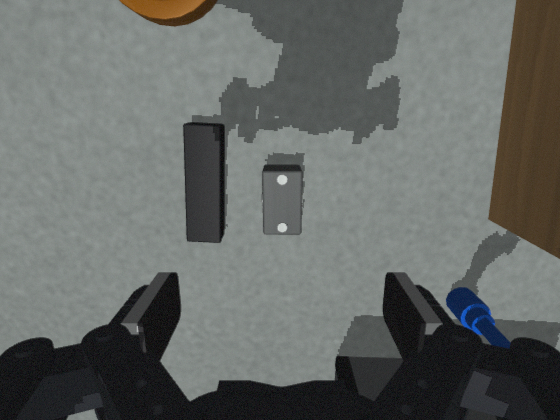

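```bash
python3 -m handwheel '[[-0.25,[5,-1,-40],[0,0,0]],[-0.25,[5,-1,-80],[0,0,0]],[-0.25,[5,-1,-100],[0,0,0]],[-0.25,[5,-1,-100],[0,0,0]],[-0.25,[5,-1,-100],[0,0,0]],[-0.25,[5,-1,-100],[0,0,0]]]' && python3 - <<'E'
from h import *
w,cw,st=snap("wrist","w12")
E
```

```text
clock: 10.45
ee_pos: [443.0, 2.3, 62.2]
orientation: [0.672, 0.741, 0.005, 0.003]
wrist_force: [-0.4, -0.9, 0.6]
grip_width: 53.2
```

View pics/w12.png

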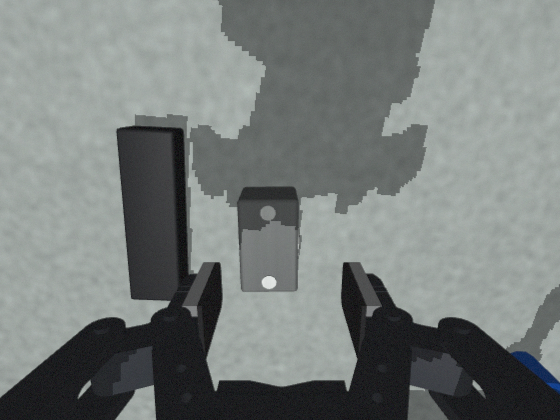

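```bash
python3 -m handwheel '[[-0.25,[-2.5,1,-28],[0,0,0]],[-0.25,[-2.5,1,-56],[0,0,0]],[-0.25,[-2.5,1,-56],[0,0,0]],[-0.25,[-2.5,1,-56],[0,0,0]],[1,[-5,1,-56],[0,0,0]],[1,[-6,1,-56],[0,0,0]],[1,[-6,1,-56],[0,0,0]],[1,[-6,1,-56],[0,0,0]],[1,[-6,1,-56],[0,0,0]],[1,[-6,1,-20],[0,0,0]],[1,[-6,1,40],[0,0,0]],[1,[-6,1,60],[0,0,0]],[1,[-6,1,60],[0,0,0]]]' 50 && python3 - <<'E'
from h import *
w,cw,st=snap("wrist","w13")
E
```

```text
clock: 12.12
ee_pos: [437.9, 3.7, 123.5]
orientation: [0.671, 0.741, 0.007, 0.004]
wrist_force: [-0.4, -0.2, -1.7]
grip_width: 31.0
```

View pics/w13.png

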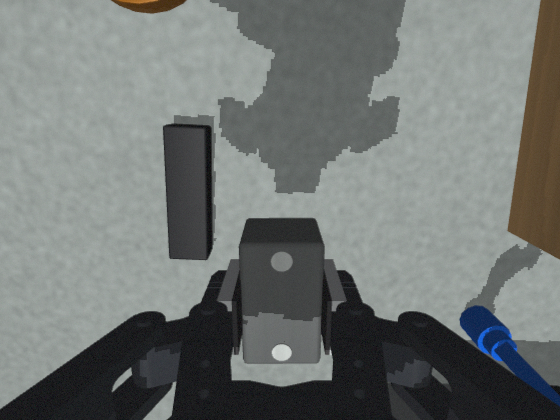

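```bash
python3 -m handwheel '[[1,[0,0,60],[0,0,0]],[1,[10,-20,115],[0,0,0]],[1,[30,-70,140],[0,0,0]],[1,[60,-120,140],[0,0,0]],[1,[95,-165,140],[0,0,0]],[1,[135,-210,140],[0,0,0]],[1,[177,-250,140],[0,0,0]],[1,[177,-259,140],[0,0,0]],[1,[177,-259,140],[0,0,0]],[1,[177,-259,80],[0,0,0]],[1,[177,-259,20],[0,0,0]],[1,[177,-259,-40],[0,0,0]],[1,[177,-259,-60],[0,0,0]],[1,[177,-259,-60],[0,0,0]],[-1,[177,-259,-60],[0,0,0]],[-1,[177,-259,-60],[0,0,0]],[-1,[177,-259,-60],[0,0,0]],[-1,[177,-259,0],[0,0,0]],[-1,[177,-259,60],[0,0,0]],[-1,[177,-259,130],[0,0,0]]]' && python3 - <<'E'
from h import *
w,cw,st=snap("wrist","w14");t,ct,st=snap("top","t14")
E
```

```text
clock: 14.68
ee_pos: [613.3, -255.4, 246.9]
orientation: [0.671, 0.741, 0.006, 0.003]
wrist_force: [1.5, 0.5, -0.8]
grip_width: 85.6
```

View pics/w14.png

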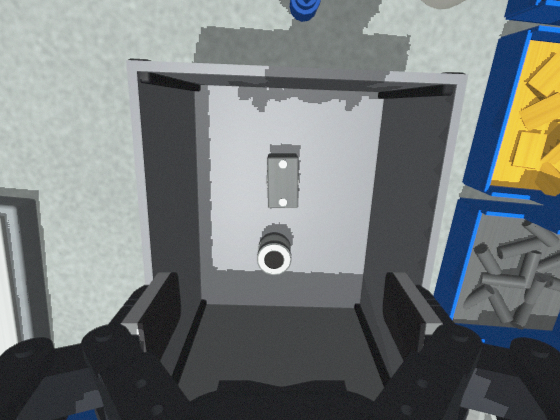

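View pics/t14.png

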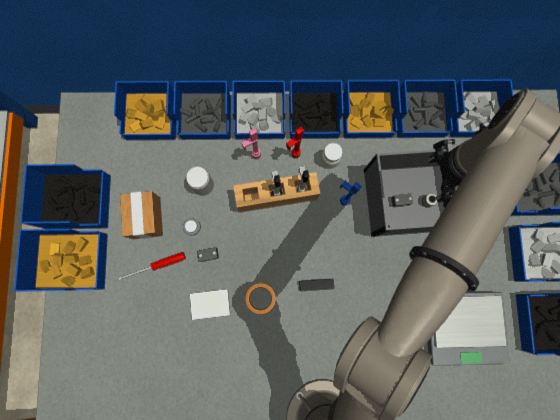

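```bash
python3 - <<'E'
from h import *
w,cw,st=snap("wrist","w15")
crop(w,110,40,270,160,5,"w15a");crop(w,340,40,500,160,5,"w15b")
E
python3 -m handwheel '[[-1,[-30,40,10],[0,0,0]],[-1,[-60,90,10],[0,0,0]],[-1,[-90,140,10],[0,0,0]],[-1,[-110,195,10],[0,0,0]],[-1,[-130,250,10],[0,0,0]],[-1,[-150,305,0],[0,0,0.03]],[-1,[-150,365,0],[0,0,0.06]],[-1,[-150,425,-20],[0,0,0.06]],[-1,[-150,485,-50],[0,0,0.06]],[-1,[-150,545,-80],[0,0,0.06]],[-1,[-150,580,-87],[0,0,0.06]],[-1,[-150,580,-87],[0,0,0.06]],[-1,[-150,580,-87],[0,0,0.06]]]' && python3 - <<'E'
from h import *
w,cw,st=snap("wrist","w16")
print(proj(cw,[[460.2,344.9,32],[466.6,305.4,32]]).round(0),R.from_quat(st["orientation"]).as_matrix()[:,1])
E
```

```text
clock: 16.45
ee_pos: [465.3, 321.2, 162.8]
orientation: [0.649, 0.761, 0.006, 0.008]
wrist_force: [0.6, -0.8, 0.5]
grip_width: 85.6
[[276. 170.]
 [276. 218.]] [0.98733139 0.15744647 0.01968069]
```

View pics/w16.png

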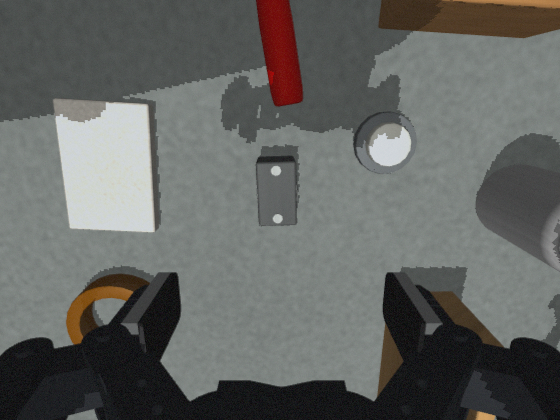

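View pics/w15a.png

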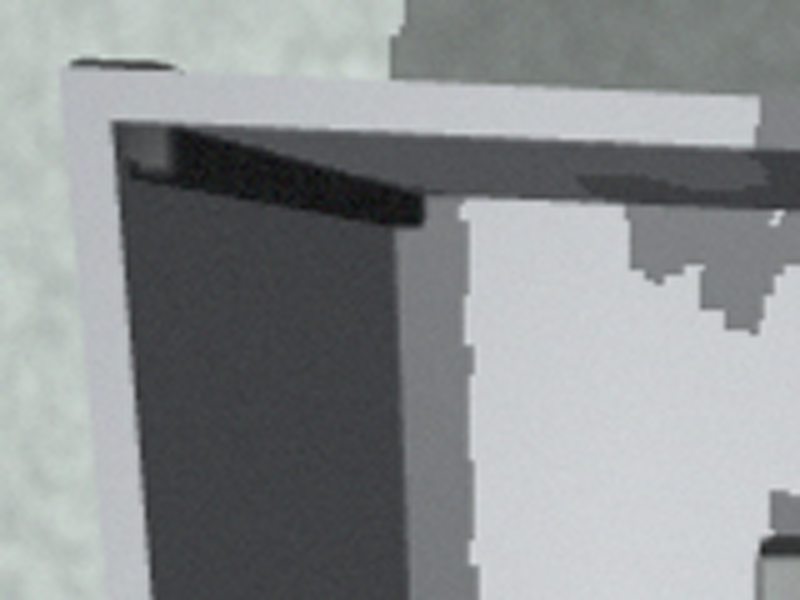

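View pics/w15b.png

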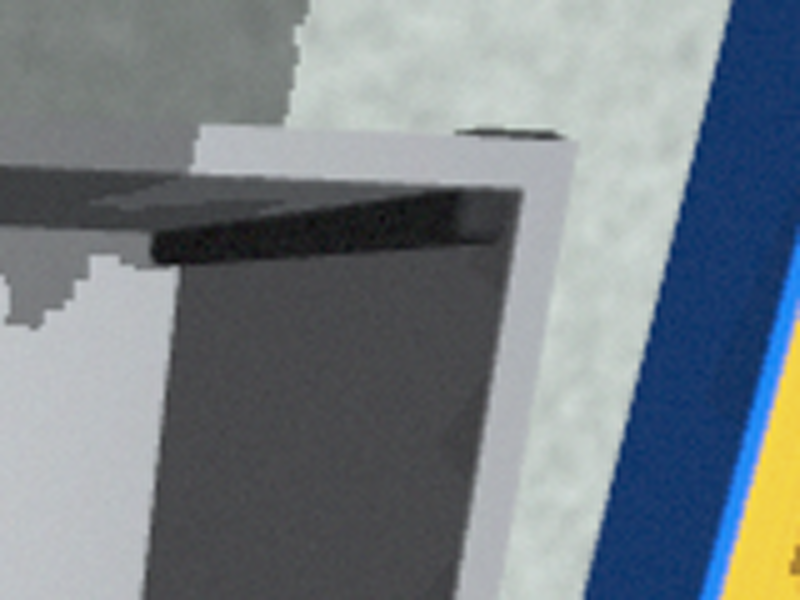

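```bash
cat >> h.py <<'E'
def level():
    st=observe(); Rm=R.from_quat(st["orientation"]).as_matrix(); z=Rm[:,2]
    c=np.cross(z,[0,0,-1]); y=Rm[:,1]
    print("ee",st["ee_pos"].round(1),"level rotvec",c.round(4),"jaw yaw",round(float(np.arctan2(y[1],y[0])),4))
E
python3 -c "
from h import *; level()"; python3 -m handwheel '[[-1,[-2,4,-50],[0.01,-0.01,0]],[-1,[-2,4,-100],[0.01,-0.01,0]],[-1,[-2,4,-100],[0.01,-0.01,0]]]'; python3 -c "
from h import *; level(); snap('wrist','w17')"
```

```text
ee [465.8 320.6 163.4] level rotvec [0.0005 0.0209 0.    ] jaw yaw 0.1564
clock: 16.88
ee_pos: [461.1, 320.9, 60.4]
orientation: [0.651, 0.759, 0.009, 0.008]
wrist_force: [0.3, -0.3, 0.2]
grip_width: 85.1
ee [461.1 320.9  60.4] level rotvec [-0.0036  0.024   0.    ] jaw yaw 0.1534
```

View pics/w17.png

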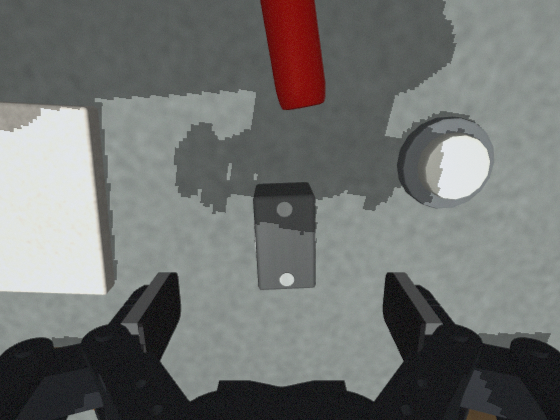

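```bash
python3 -m handwheel '[[-1,[2,3,-25],[0,0.024,0]],[-1,[2,3,-54],[0,0.024,0]],[-1,[2,3,-54],[0,0.024,0]],[-1,[2,3,-54],[0,0.024,0]],[1,[2,3,-54],[0,0.024,0]],[1,[2,3,-54],[0,0.024,0]],[1,[2,3,-54],[0,0.024,0]],[1,[2,3,-54],[0,0.024,0]],[1,[2,3,-54],[0,0.024,0]],[1,[2,3,-54],[0,0.024,0]],[1,[2,3,-10],[0,0.024,0]],[1,[2,3,50],[0,0.024,0]],[1,[2,3,110],[0,0.024,0]],[1,[2,3,170],[0,0.024,0]],[1,[2,3,190],[0,0.024,0]],[1,[2,3,190],[0,0.024,0]]]' 50;  python3 -c "
from h import *; level(); snap('wrist','w18')"
```

```text
clock: 18.92
ee_pos: [466.4, 325.8, 254.3]
orientation: [0.651, 0.759, 0.006, -0.0]
wrist_force: [-0.5, 0.4, -1.8]
grip_width: 31.1
ee [466.4 325.8 254.3] level rotvec [-0.0092  0.0077  0.    ] jaw yaw 0.1535
```

View pics/w18.png

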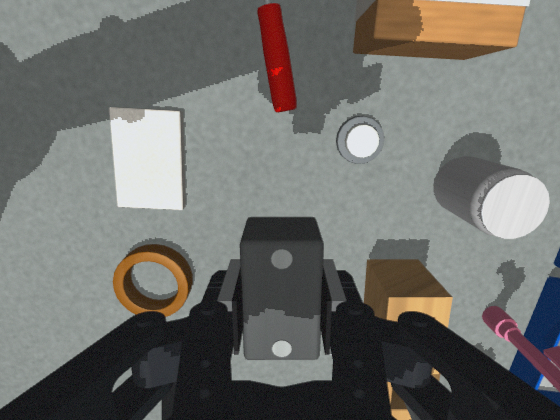

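```bash
python3 -m handwheel '[[1,[0,-50,15],[0,0.008,0]],[1,[0,-105,15],[0,0.008,0]],[1,[0,-160,15],[0,0.008,0]],[1,[0,-215,15],[0,0.008,0]],[1,[10,-270,15],[0,0.008,0]],[1,[20,-325,15],[0,0.008,0]],[1,[35,-380,15],[0,0.008,0]],[1,[50,-435,15],[0,0.008,0]],[1,[70,-490,15],[0,0.008,0]],[1,[90,-545,15],[0,0.008,0]],[1,[114,-600,15],[0,0.008,0]],[1,[114,-626,15],[0,0.008,0]],[1,[114,-626,15],[0,0.008,0]],[1,[114,-626,-40],[0,0.008,0]],[1,[114,-626,-100],[0,0.008,0]],[1,[114,-626,-160],[0,0.008,0]],[1,[114,-626,-175],[0,0.008,0]],[1,[114,-626,-175],[0,0.008,0]],[1,[114,-626,-175],[0,0.008,0]]]';  python3 -c "
from h import *; level(); snap('wrist','w19')"
```

```text
clock: 21.35
ee_pos: [586.5, -294.3, 77.1]
orientation: [0.648, 0.762, 0.006, -0.001]
wrist_force: [10.0, 2.2, -1.4]
grip_width: 30.9
ee [ 586.5 -294.3   77.1] level rotvec [-0.0111  0.0065  0.    ] jaw yaw 0.1607
```

View pics/w19.png

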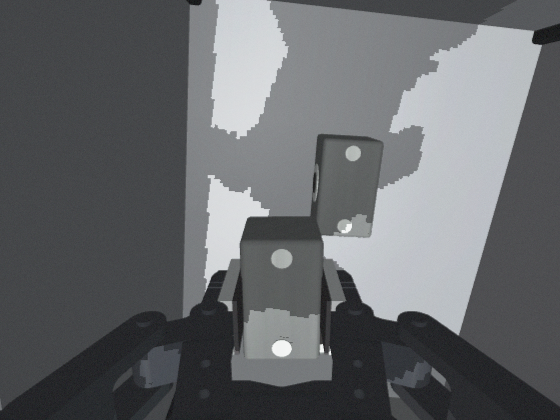

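```bash
python3 -m handwheel '[[1,[12,0,10],[0,0,0]],[1,[14,0,15],[0,0,0]],[1,[14,0,15],[0,0,0]]]'; python3 -m handwheel '[[0,[0,0,0],[0,0,0]],[-0.1,[0,0,0],[0,0,0]],[-0.1,[0,0,0],[0,0,0]],[-0.1,[0,0,50],[0,0,0]],[-0.1,[0,0,100],[0,0,0]],[-0.1,[0,0,160],[0,0,0]],[-0.1,[0,0,180],[0,0,0]]]';python3 -c "
from h import *; level(); snap('wrist','w20'); snap('top','t20')"
```

```text
clock: 21.78
ee_pos: [599.8, -293.5, 91.7]
orientation: [0.648, 0.762, 0.006, -0.002]
wrist_force: [-0.5, 0.0, -1.4]
grip_width: 30.7
clock: 22.65
ee_pos: [600.8, -295.3, 277.0]
orientation: [0.648, 0.762, 0.007, 0.002]
wrist_force: [0.3, -0.3, -0.3]
grip_width: 47.0
ee [ 600.8 -295.3  277. ] level rotvec [-0.0069  0.0121  0.    ] jaw yaw 0.1612
```

View pics/w20.png

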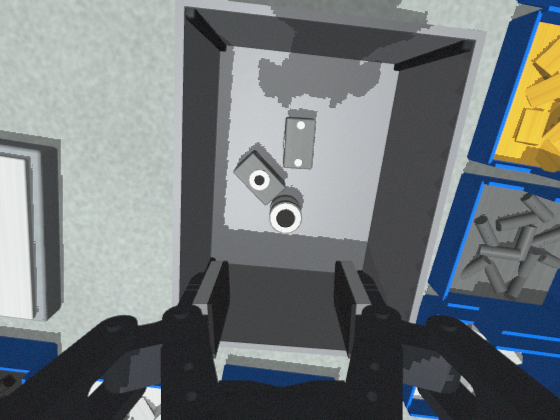

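View pics/t20.png

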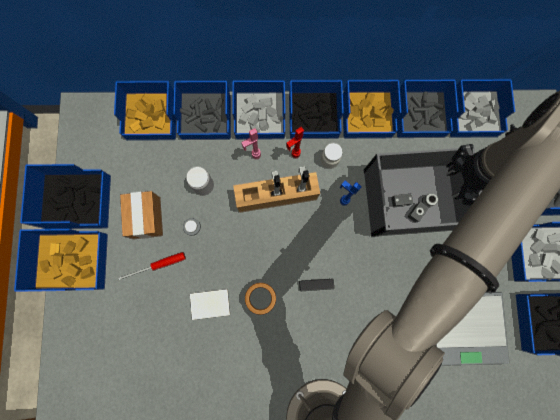

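```bash
python3 - <<'E'
from h import *
w,cw,st=snap("wrist","w21"); 
import pickle; pickle.dump(cw,open("cw21.pkl","wb"))
k=4
o=np.vstack([np.hstack([cv2.resize(w[y:y+70,x:x+95],None,fx=k,fy=k,interpolation=cv2.INTER_CUBIC) for x in xs]) for y,xs in ((0,(150,410)),(300,(140,360)))])
cv2.imwrite("pics/w21c.png",o)
E
```

```text
(no output)
```

View pics/w21c.png

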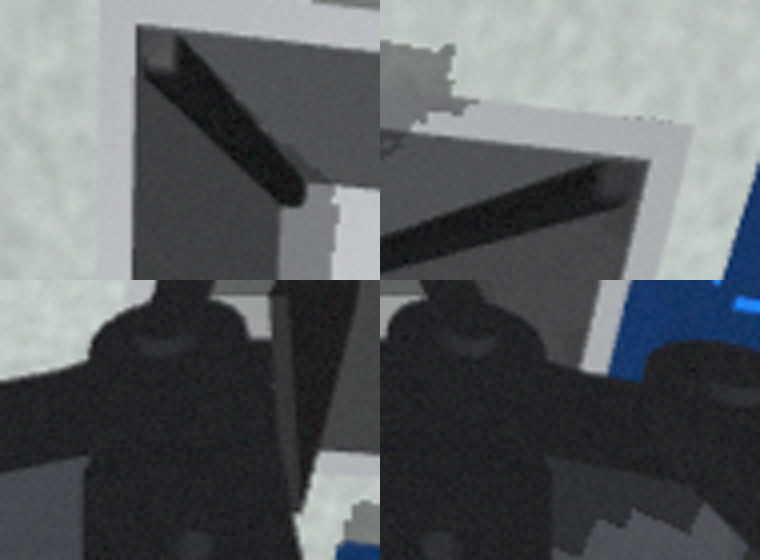

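```bash
python3 - <<'E'
from h import *
import pickle; cw=pickle.load(open("cw21.pkl","rb"))
f=lambda p,o:(np.array(p,float)+.5)/4-.5+np.array(o)
pts=np.vstack([f([(136,25),(133,275),(100,150)],(150,0)),f([(270,160),(312,125)],(410,0)),f([(345,170),(340,190)],(140,300))])
for n,x in zip(["inNL","in near","out near","inFL","outFL","in -y","out -y"],onz(cw,pts,160)): print(n,x.round(1))
# prediction
from math import cos,sin
y=.056; c=np.array([622,-292]); Rz=np.array([[cos(y),-sin(y)],[sin(y),cos(y)]])
for p in [(-99,129),(99,129),(105,135),(-105,135),(105,-135),(-105,-135)]: print(p,(c+Rz@p).round(1))
E
```

```text
inNL [ 517.3 -170.   160. ]
in near [ 520.  -208.2  160. ]
out near [ 512.9 -189.6  160. ]
inFL [ 715.1 -157.7  160. ]
outFL [ 720.4 -151.4  160. ]
in -y [ 574.9 -424.3  160. ]
out -y [ 574.4 -429.6  160. ]
(-99, 129) [ 515.9 -168.7]
(99, 129) [ 713.6 -157.7]
(105, 135) [ 719.3 -151.3]
(-105, 135) [ 509.6 -163.1]
(105, -135) [ 734.4 -420.9]
(-105, -135) [ 524.7 -432.7]
```

```bash
python3 -c "
from h import *; print(observe()['joint_positions'].round(2))"; python3 -m handwheel '[[-1,[0,30,40],[0,0,0.17]],[-1,[-20,70,43],[0,0,0.34]],[-1,[-30,110,43],[0,0,0.51]],[-1,[-40,150,43],[0,0,0.68]],[-1,[-40,190,43],[0,0,0.85]],[-1,[-40,235,43],[0,0,1.02]],[-1,[-40,280,43],[0,0,1.19]],[-1,[-40,330,43],[0,0,1.36]],[-1,[-20,380,43],[0,0,1.53]],[-1,[-10,380,43],[0,0.01,1.56]],[-1,[-10,380,43],[0,0.01,1.56]],[-1,[-10,380,43],[0,0.01,1.56]]]';python3 - <<'E'
from h import *
level(); w,cw,st=snap('wrist','w22')
import pickle; pickle.dump(cw,open("cw22.pkl","wb"))
print(observe()['joint_positions'].round(2))
E
```

```text
[ 0.05  0.63  0.76  1.07 -0.43  1.58  0.86]
clock: 24.3
ee_pos: [589.3, 84.5, 314.6]
orientation: [-0.074, 0.997, 0.001, -0.009]
wrist_force: [0.6, -0.0, -0.8]
grip_width: 85.6
ee [589.3  84.5 314.6] level rotvec [-0.0003 -0.019  -0.    ] jaw yaw 1.7184
[-0.43  0.41  0.41  1.2  -0.16  1.58  1.67]
```

View pics/w22.png

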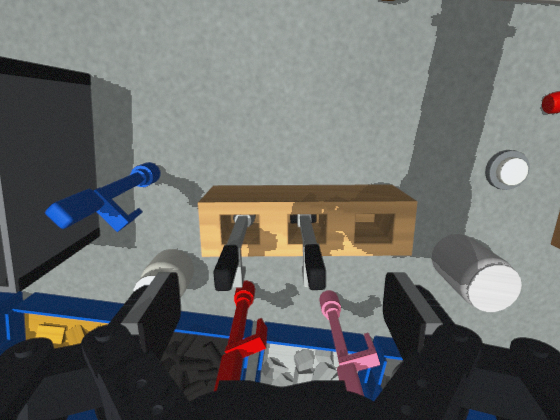

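```bash
python3 - <<'E'
from h import *
w=cv2.imread("pics/w22.png"); crop(w,190,190,350,310,5,"w22c")
E
python3 -m handwheel '[[-1,[25,0,0],[0,-0.019,0]],[-1,[45,0,0],[0,-0.019,0]],[-1,[45,0,0],[0,-0.019,0]],[-1,[45,0,0],[0,-0.019,0]]]';python3 - <<'E'
from h import *
level(); w,cw,st=snap('wrist','w23')
import pickle; pickle.dump(cw,open("cw23.pkl","wb"))
crop(w,190,170,350,290,5,"w23c")
E
```

```text
clock: 24.85
ee_pos: [633.7, 83.8, 315.3]
orientation: [-0.073, 0.997, 0.0, 0.0]
wrist_force: [0.3, -0.0, 0.1]
grip_width: 85.7
ee [633.7  83.8 315.3] level rotvec [-0.0007  0.0003  0.    ] jaw yaw 1.7173
```

View pics/w22c.png

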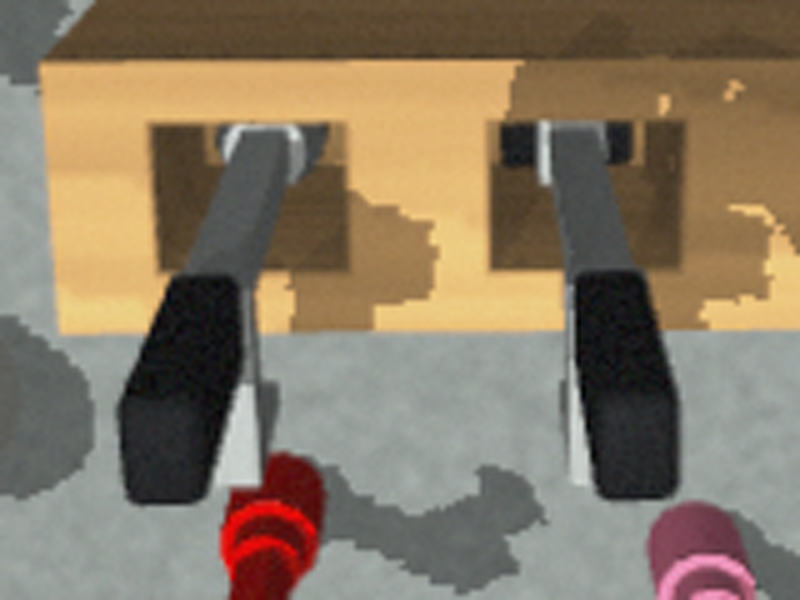

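View pics/w23c.png

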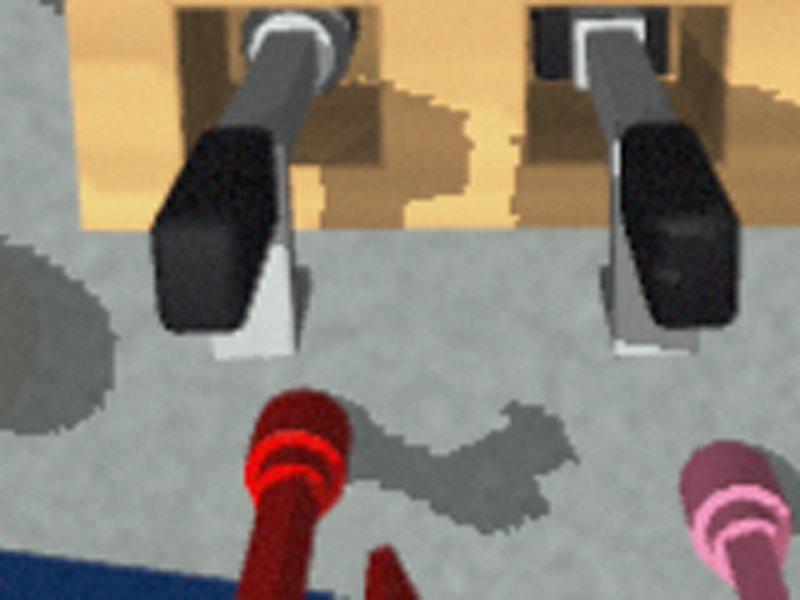

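View pics/w23.png

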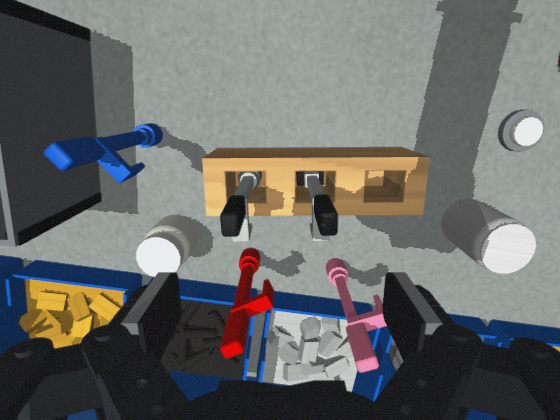

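```bash
python3 - <<'E'
from h import *
import pickle; a=pickle.load(open("cw22.pkl","rb")); b=pickle.load(open("cw23.pkl","rb"))
f=lambda p,o:(np.array(p,float)+.5)/5-.5+np.array(o)
A=f([(168,455),(633,450),(130,502),(598,497)],(190,190)); B=f([(200,282),(691,277),(168,332),(664,326)],(190,170))
print("tri",tri(a,A,b,B).round(1))
for z in (205,210,215): print(z,onz(a,A[:2],z).round(1).tolist(),onz(b,B[:2],z).round(1).tolist())
# holder/ bridge bottoms
print("shaft at head", onz(b,f([(285,20),(610,20)],(190,170)),40))
print("bridge tip centre z150",onz(b,f([(253,352),(655,350)],(190,170)),150).round(1))
c=np.array([640.4,120.7]); yw=.152
for yy in(-75,0): print("socket",c+np.array([-np.sin(yw),np.cos(yw)])*yy)
E
```

```text
tri [[655.3  47.2 204.5]
 [643.2 121.5 205.1]
 [663.5  42.8 206.5]
 [650.  117.3 209.6]]
205 [[655.0, 47.6, 205.0], [643.3, 121.4, 205.0]] [[655.1, 46.9, 205.0], [643.3, 121.6, 205.0]]
210 [[652.3, 48.1, 210.0], [640.8, 120.5, 210.0]] [[653.3, 47.4, 210.0], [641.6, 120.6, 210.0]]
215 [[649.6, 48.6, 215.0], [638.3, 119.5, 215.0]] [[651.4, 47.9, 215.0], [640.0, 119.7, 215.0]]
shaft at head [[647.17099957  43.64039411  40.        ]
 [635.59900156 121.76873529  40.        ]]
bridge tip centre z150 [[688.5  52.8 150. ]
 [676.9 128.2 150. ]]
socket [651.75615308  46.56473318]
socket [640.4 120.7]
```

```bash
python3 -m handwheel '[[-0.2,[10,-18,0],[0,0,0]],[-0.2,[20,-36,-20],[0,0,0]],[-0.2,[20,-36,-60],[0,0,0]],[-0.2,[20,-36,-80],[0,0,0]],[-0.2,[20,-36,-80],[0,0,0]],[-0.2,[20,-36,-80],[0,0,0]]]';python3 - <<'E'
from h import *
level(); w,cw,st=snap('wrist','w24'); s,_,_=snap("scene","s24"); crop(s,170,130,330,250,5,"s24c")
E
```

```text
clock: 25.65
ee_pos: [654.2, 46.8, 235.9]
orientation: [-0.073, 0.997, 0.0, 0.001]
wrist_force: [0.9, -0.7, 1.2]
grip_width: 51.1
ee [654.2  46.8 235.9] level rotvec [-0.0003  0.0016  0.    ] jaw yaw 1.7164
```

View pics/w24.png

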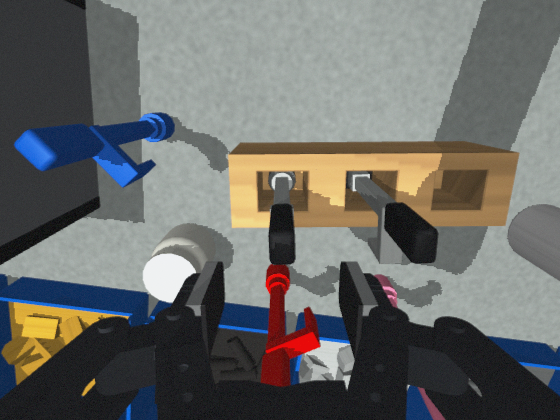

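View pics/s24c.png

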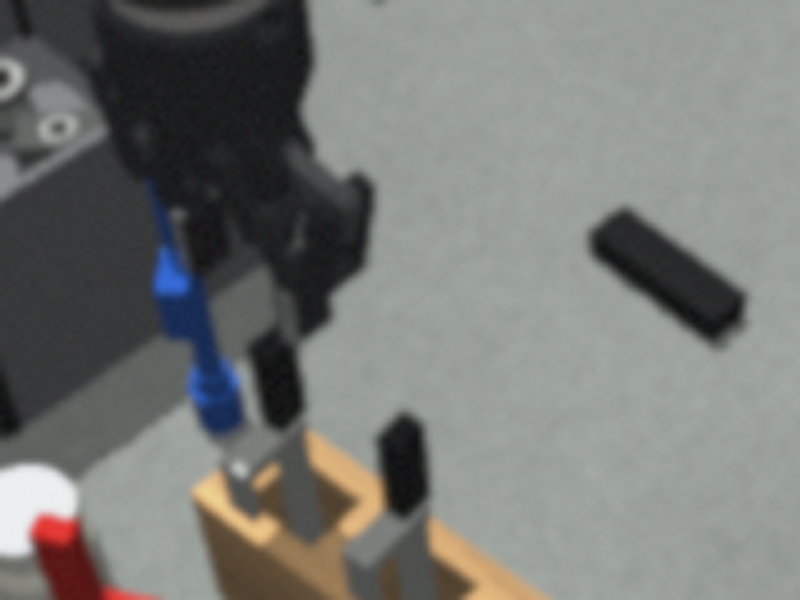

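```bash
python3 -m handwheel '[[-0.2,[-1,0,-35],[0,0,0]],[-0.2,[-1,0,-70],[0,0,0]],[-0.2,[-1,0,-70],[0,0,0]],[1,[-1,0,-70],[0,0,0]],[1,[-1,0,-70],[0,0,0]],[1,[-1,0,-70],[0,0,0]],[1,[-1,0,-70],[0,0,0]],[1,[-1,0,-70],[0,0,0]]]' 60;python3 - <<'E'
from h import *
level(); w,cw,st=snap('wrist','w25')
E
```

```text
clock: 26.75
ee_pos: [655.2, 47.2, 169.4]
orientation: [-0.073, 0.997, 0.0, 0.004]
wrist_force: [0.5, 0.1, 6.8]
grip_width: 13.1
ee [655.2  47.2 169.4] level rotvec [-0.001   0.0083  0.    ] jaw yaw 1.7172
```

View pics/w25.png

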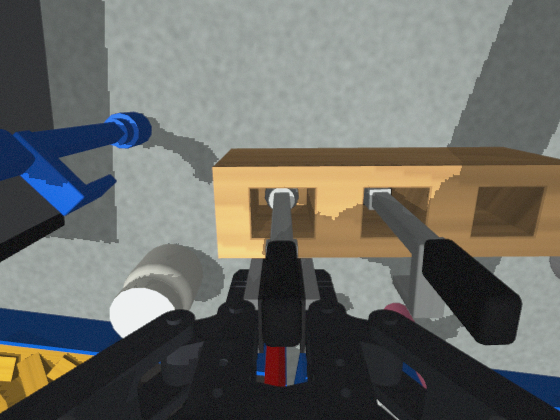

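```bash
python3 -m handwheel '[[1,[0,0,20],[0,0,0]],[1,[0,0,50],[0,0,0]],[1,[0,0,85],[0,0,0]],[1,[0,0,120],[0,0,0]],[1,[0,0,125],[0,0,0]],[1,[0,0,125],[0,0,0]]]';python3 - <<'E'
from h import *
level(); w,cw,st=snap('wrist','w26'); s,_,_=snap("scene","s26"); crop(s,150,100,330,235,4,"s26c")
E
```

```text
clock: 27.55
ee_pos: [654.8, 47.3, 293.3]
orientation: [-0.073, 0.997, 0.0, 0.003]
wrist_force: [-0.8, -0.3, -2.2]
grip_width: 13.4
ee [654.8  47.3 293.3] level rotvec [-0.001   0.0067  0.    ] jaw yaw 1.717
```

View pics/w26.png

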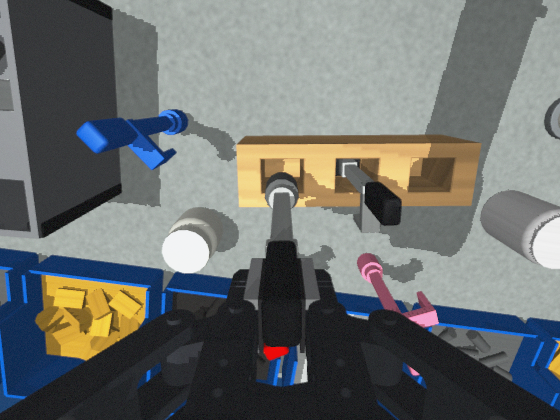

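View pics/s26c.png

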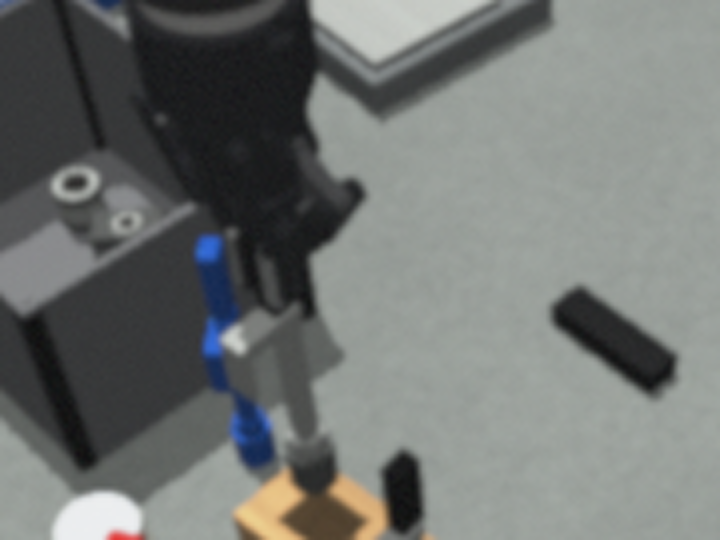

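```bash
python3 - <<'E'
from h import *
w,cw,st=snap('wrist','w27'); crop(w,230,160,330,280,5,"w27c")
p=st["ee_pos"]; 
for dz in (129,14,159): print(dz,[ (d,proj(cw,p+np.array([d,0,-dz])).round(1).tolist()) for d in (-5,0,5)])
for up in (41,): print("griptop",[(d,proj(cw,p+np.array([d,0,up])).round(1).tolist()) for d in (-10,0,10)])
E
```

```text
129 [(-5, [[282.0, 193.3]]), (0, [[281.1, 199.2]]), (5, [[280.2, 205.1]])]
14 [(-5, [[282.7, 252.5]]), (0, [[281.2, 261.7]]), (5, [[279.8, 270.8]])]
159 [(-5, [[281.9, 184.7]]), (0, [[281.1, 190.1]]), (5, [[280.2, 195.5]])]
griptop [(-10, [[285.8, 307.0]]), (0, [[281.4, 332.2]]), (10, [[277.2, 356.1]])]
```

View pics/w27c.png

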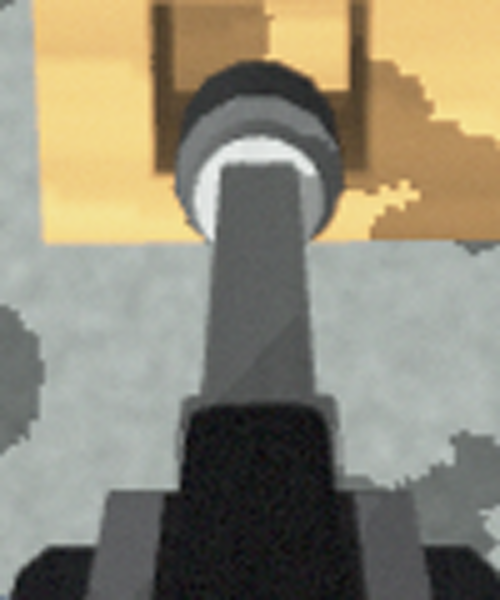

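```bash
python3 -m handwheel '[[1,[-40,0,0],[0,0,0]],[1,[-85,0,0],[0,0,0]],[1,[-130,0,0],[0,0,0]],[1,[-165,-20,0],[0,0,0]],[1,[-175,-60,0],[0,0,0]],[1,[-175,-110,0],[0,0,-0.02]],[1,[-175,-160,0],[0,0,-0.05]],[1,[-175,-210,0],[0,0,-0.09]],[1,[-175,-260,0],[0,0,-0.09]],[1,[-175,-310,0],[0,0.006,-0.09]],[1,[-175,-360,0],[0,0.006,-0.09]],[1,[-175,-400,0],[0,0.006,-0.09]],[1,[-172,-416,0],[0,0.006,-0.09]],[1,[-172,-416,0],[0,0.006,-0.09]],[1,[-172,-416,0],[0,0.006,-0.09]]]';python3 - <<'E'
from h import *
level(); w,cw,st=snap('wrist','w28')
E
```

```text
clock: 29.58
ee_pos: [482.5, -367.1, 291.2]
orientation: [-0.029, 1.0, 0.001, -0.001]
wrist_force: [-0.2, -0.4, -1.7]
grip_width: 12.8
ee [ 482.5 -367.1  291.2] level rotvec [-0.0029 -0.0027 -0.    ] jaw yaw 1.6285
```

View pics/w28.png

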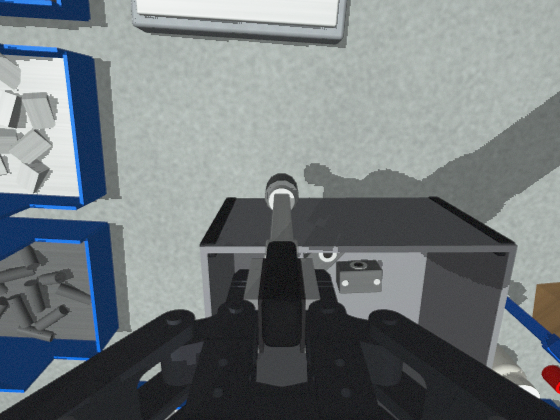

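```bash
python3 - <<'E'
from h import *
w,cw,st=snap('wrist','w29')
k=5
o=np.hstack([cv2.resize(w[220:280,x:x+80],None,fx=k,fy=k,interpolation=cv2.INTER_CUBIC) for x in (190,455)])
cv2.imwrite("pics/w29c.png",o)
import pickle; pickle.dump(cw,open("cw29.pkl","wb"))
E
```

```text
(no output)
```

View pics/w29c.png

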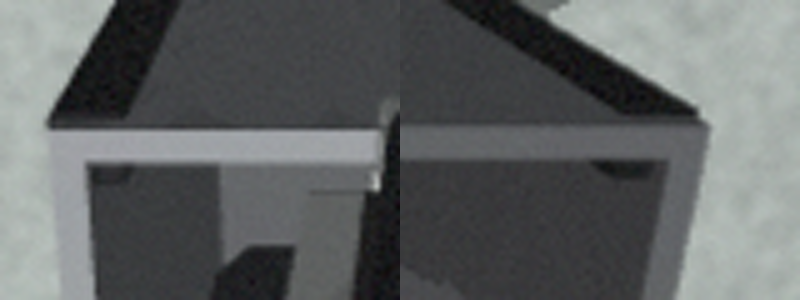

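```bash
python3 - <<'E'
from h import *
import pickle; cw=pickle.load(open("cw29.pkl","rb"))
f=lambda p,o:(np.array(p,float)+.5)/5-.5+np.array(o)
pts=np.vstack([f([(48,128),(87,163),(370,128),(370,163)],(190,220)),f([(308,126),(267,160)],(455,220))])
for n,x in zip(["NRo","NRi","mo","mi","NLo","NLi"],onz(cw,pts,160)): print(n,x.round(1))
E
```

```text
NRo [ 527.  -433.5  160. ]
NRi [ 533.1 -426.9  160. ]
mo [ 523.8 -378.9  160. ]
mi [ 530.3 -378.6  160. ]
NLo [ 511.  -164.3  160. ]
NLi [ 517.7 -169.7  160. ]
```

```bash
python3 -m handwheel '[[1,[13,-1,0],[0,0,0]],[1,[26,-1,0],[0,0,0]],[1,[26,-1,0],[0,0,0]],[1,[26,-1,-40],[0,0,0]],[1,[26,-1,-75],[0,0,0]],[1,[26,-1,-90],[0,0,0]],[1,[26,-1,-90],[0,0,0]],[1,[26,-1,-90],[0,0,0]]]';python3 - <<'E'
from h import *
level(); w,cw,st=snap('wrist','w30'); s,_,_=snap("scene","s30"); crop(s,90,50,250,170,5,"s30c")
E
```

```text
clock: 30.68
ee_pos: [509.5, -368.9, 203.6]
orientation: [-0.029, 1.0, 0.0, 0.0]
wrist_force: [-0.1, -0.3, -1.1]
grip_width: 13.2
ee [ 509.5 -368.9  203.6] level rotvec [-0.      0.0006  0.    ] jaw yaw 1.6294
```

View pics/w30.png

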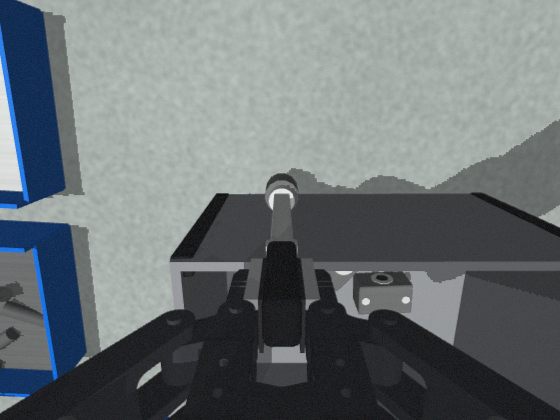

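View pics/s30c.png

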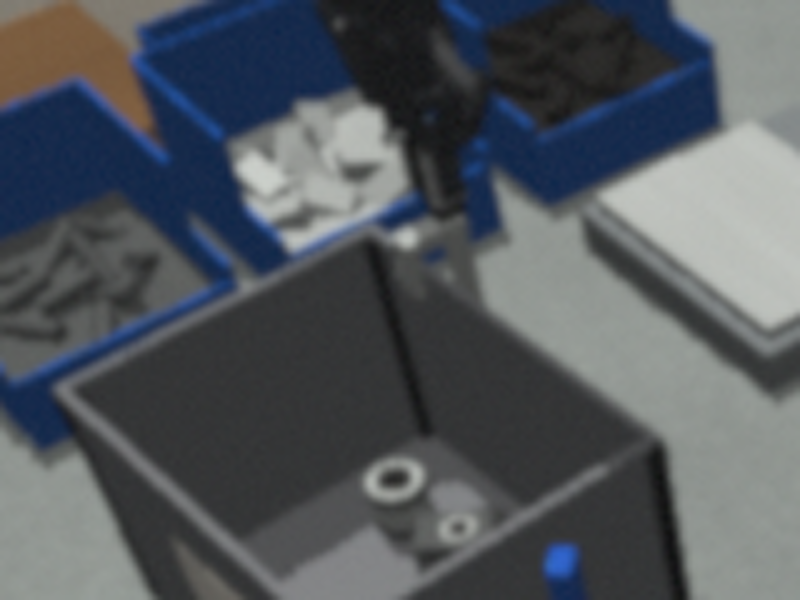

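```bash
python3 -m handwheel '[[1,[-1,0,-8],[0,0,0]],[1,[-1,0,-15],[0,0,0]],[1,[-1,0,-18],[0,0,0]],[1,[-1,0,-18],[0,0,0]]]'; python3 -m handwheel '[[1,[0,0,-1],[0,0,0]],[1,[0,0,-2],[0,0,0]]]'
```

```text
clock: 31.28
ee_pos: [508.3, -368.6, 185.2]
orientation: [-0.029, 1.0, 0.0, 0.0]
wrist_force: [-0.2, 0.3, -0.8]
grip_width: 13.0
clock: 31.52
ee_pos: [508.5, -368.8, 184.4]
orientation: [-0.029, 1.0, 0.0, 0.001]
wrist_force: [-2.0, 1.6, 6.6]
grip_width: 13.2
```

```bash
python3 -m handwheel '[[0.4,[0,0,0],[0,0,0]],[0.2,[0,0,0],[0,0,0]],[0.2,[0,0,0],[0,0,0]],[0.2,[0,0,0],[0,0,0]],[0.2,[0,0,30],[0,0,0]],[0.2,[0,0,70],[0,0,0]],[0.2,[-20,0,110],[0,0,0]],[0.2,[-20,0,120],[0,0,0]]]';python3 - <<'E'
from h import *
level(); w,cw,st=snap('wrist','w31'); s,_,_=snap("scene","s31"); crop(s,90,50,250,170,5,"s31c"); crop(w,200,140,360,260,5,"w31c")
E
```

```text
clock: 32.52
ee_pos: [487.6, -371.1, 308.2]
orientation: [-0.028, 1.0, -0.002, 0.003]
wrist_force: [0.3, -0.7, 1.0]
grip_width: 34.1
ee [ 487.6 -371.1  308.2] level rotvec [0.0044 0.0053 0.    ] jaw yaw 1.6267
```

View pics/w31.png

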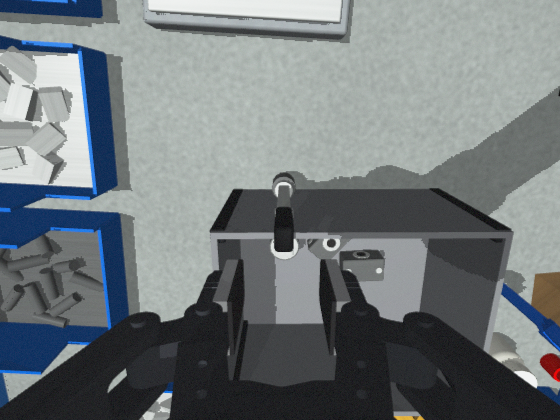

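View pics/s31c.png

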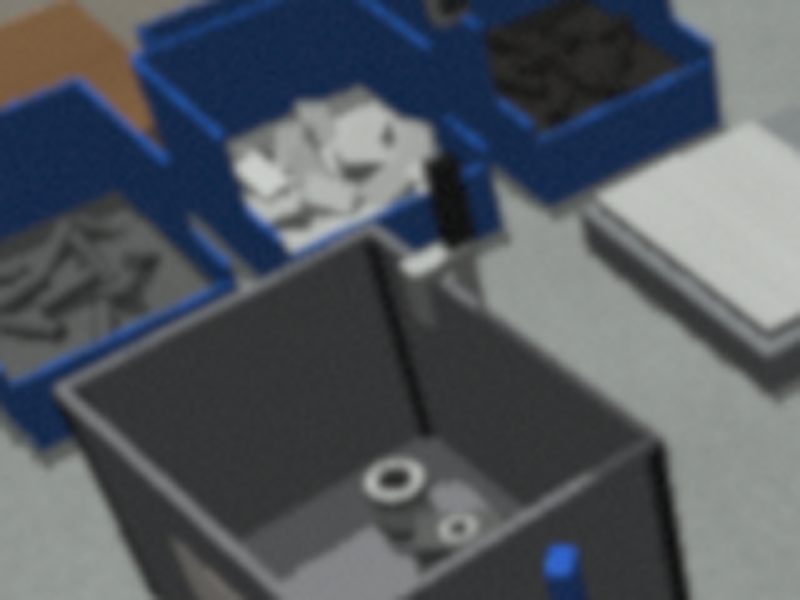

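```bash
python3 -m handwheel '[[-0.2,[0,50,0],[0,0,0]],[-0.2,[0,105,0],[0,0,0]],[-0.2,[0,160,0],[0,0,0]],[-0.2,[0,215,0],[0,0,0]],[-0.2,[10,270,0],[0,0,0]],[-0.2,[30,325,0],[0,0,0.04]],[-0.2,[60,380,0],[0,0,0.08]],[-0.2,[90,430,0],[0,0,0.1]],[-0.2,[130,475,0],[0,0.005,0.1]],[-0.2,[154,492,-20],[0,0.005,0.1]],[-0.2,[154,492,-65],[0,0.005,0.1]],[-0.2,[154,492,-72],[0,0.005,0.1]],[-0.2,[154,492,-72],[0,0.005,0.1]]]';python3 - <<'E'
from h import *
level(); w,cw,st=snap('wrist','w32'); crop(w,220,150,380,270,5,"w32c")
f=lambda z:proj(cw,[[642,121.3,z]]).round(1); print(f(210))
import pickle; pickle.dump(cw,open("cw32.pkl","wb"))
E
```

```text
clock: 34.25
ee_pos: [642.5, 122.8, 232.8]
orientation: [-0.079, 0.997, -0.0, -0.002]
wrist_force: [-0.6, -0.4, 0.4]
grip_width: 51.0
ee [642.5 122.8 232.8] level rotvec [ 0.0011 -0.003   0.    ] jaw yaw 1.7292
[[278.6 253.1]]
```

View pics/w32c.png

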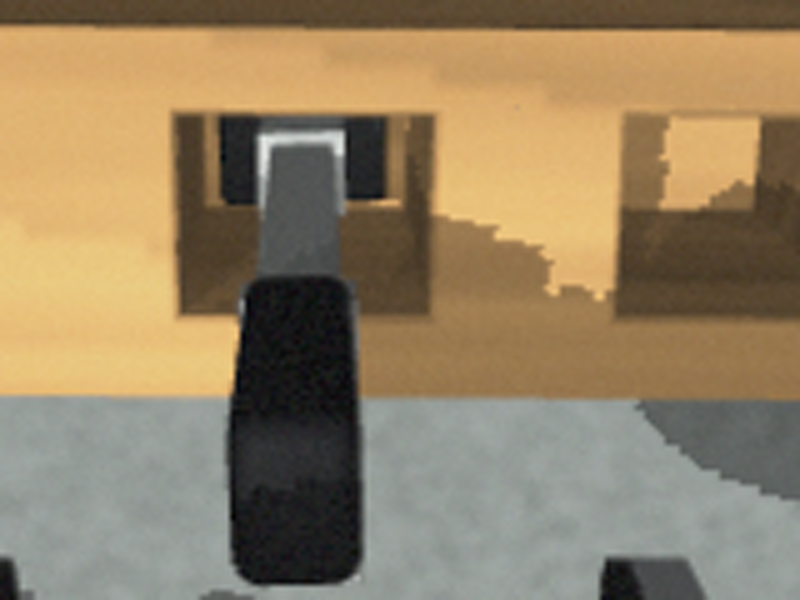

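View pics/w32.png

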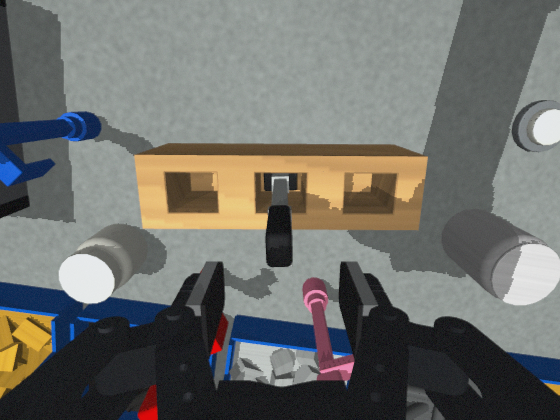

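```bash
python3 -m handwheel '[[-0.2,[-1,-1,-33],[0,0,0]],[-0.2,[-1,-1,-65],[0,0,0]],[-0.2,[-1,-1,-65],[0,0,0]],[1,[-1,-1,-65],[0,0,0]],[1,[-1,-1,-65],[0,0,0]],[1,[-1,-1,-65],[0,0,0]],[1,[-1,-1,-65],[0,0,0]],[1,[-1,-1,-65],[0,0,0]]]' 60; python3 -m handwheel '[[1,[0,0,20],[0,0,0]],[1,[0,0,50],[0,0,0]],[1,[0,0,85],[0,0,0]],[1,[0,0,120],[0,0,0]],[1,[0,0,125],[0,0,0]],[1,[0,0,125],[0,0,0]]]';python3 - <<'E'
from h import *
level(); w,cw,st=snap('wrist','w33'); crop(w,230,150,330,270,5,"w33c")
p=st["ee_pos"]
for dz in (14,139,121): print(dz,[(d,proj(cw,p+np.array([d,0,-dz])).round(1).tolist()) for d in (-10,-5,0)])
E
```

```text
clock: 35.3
ee_pos: [644.1, 121.6, 172.3]
orientation: [-0.079, 0.997, -0.0, 0.003]
wrist_force: [0.5, -0.1, 5.8]
grip_width: 13.1
clock: 36.05
ee_pos: [643.7, 121.6, 296.2]
orientation: [-0.079, 0.997, -0.0, 0.002]
wrist_force: [0.2, 0.5, -1.6]
grip_width: 13.4
ee [643.7 121.6 296.2] level rotvec [-0.0001  0.0036  0.    ] jaw yaw 1.729
14 [(-10, [[284.5, 243.2]]), (-5, [[282.9, 252.5]]), (0, [[281.3, 261.7]])]
139 [(-10, [[283.1, 184.5]]), (-5, [[282.2, 190.3]]), (0, [[281.2, 196.1]])]
121 [(-10, [[283.3, 189.8]]), (-5, [[282.2, 195.9]]), (0, [[281.2, 202.0]])]
```

View pics/w33.png

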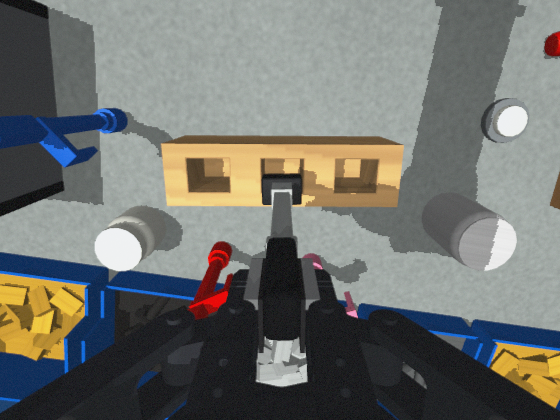

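View pics/w33c.png

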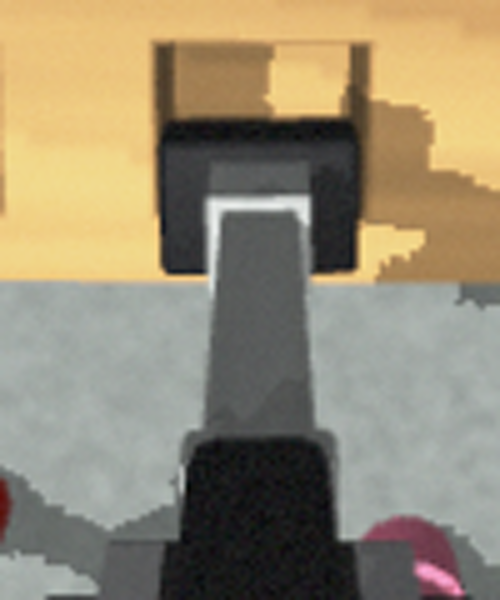

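```bash
python3 -m handwheel '[[1,[-40,0,0],[0,0,0]],[1,[-85,0,0],[0,0,0]],[1,[-130,0,0],[0,0,0]],[1,[-165,-20,0],[0,0,0]],[1,[-175,-60,0],[0,0,0]],[1,[-175,-110,0],[0,0,-0.03]],[1,[-175,-160,0],[0,0,-0.06]],[1,[-175,-210,0],[0,0,-0.1]],[1,[-175,-260,0],[0,0.003,-0.1]],[1,[-175,-310,0],[0,0.003,-0.1]],[1,[-173,-355,0],[0,0.003,-0.1]],[1,[-170,-370,0],[0,0.003,-0.1]],[1,[-170,-370,0],[0,0.003,-0.1]],[1,[-170,-370,0],[0,0.003,-0.1]]]';python3 - <<'E'
from h import *
level(); w,cw,st=snap('wrist','w34')
E
```

```text
clock: 37.85
ee_pos: [473.6, -245.9, 294.4]
orientation: [-0.031, 1.0, 0.001, -0.001]
wrist_force: [0.1, 0.7, -1.4]
grip_width: 13.0
ee [ 473.6 -245.9  294.4] level rotvec [-0.0022 -0.0025 -0.    ] jaw yaw 1.632
```

View pics/w34.png

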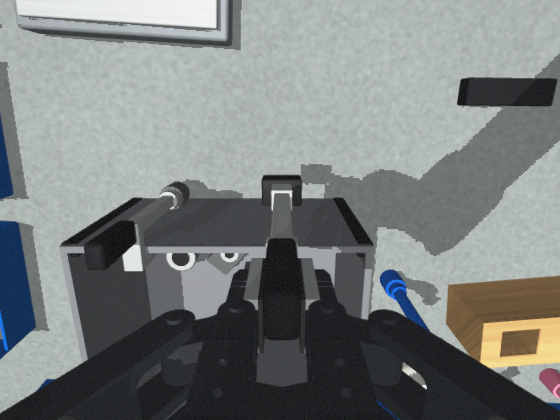

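```bash
python3 -m handwheel '[[1,[15,-3,0],[0,0,0]],[1,[29,-3,0],[0,0,0]],[1,[29,-3,0],[0,0,0]],[1,[29,-3,-40],[0,0,0]],[1,[29,-3,-75],[0,0,0]],[1,[29,-3,-87],[0,0,0]],[1,[29,-3,-87],[0,0,0]],[1,[29,-3,-87],[0,0,0]]]';python3 - <<'E'
from h import *
level(); w,cw,st=snap('wrist','w35'); s,_,_=snap("scene","s35"); crop(s,90,70,250,190,5,"s35c")
E
```

```text
clock: 38.9
ee_pos: [503.7, -249.7, 209.4]
orientation: [-0.031, 1.0, 0.0, 0.0]
wrist_force: [-0.1, -0.9, -1.4]
grip_width: 13.0
ee [ 503.7 -249.7  209.4] level rotvec [-0.0003  0.0009  0.    ] jaw yaw 1.6325
```

View pics/w35.png

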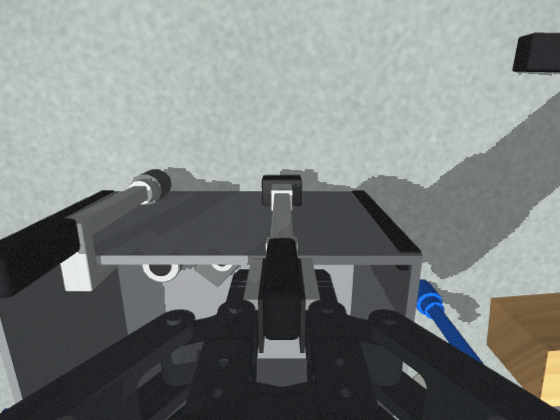

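View pics/s35c.png

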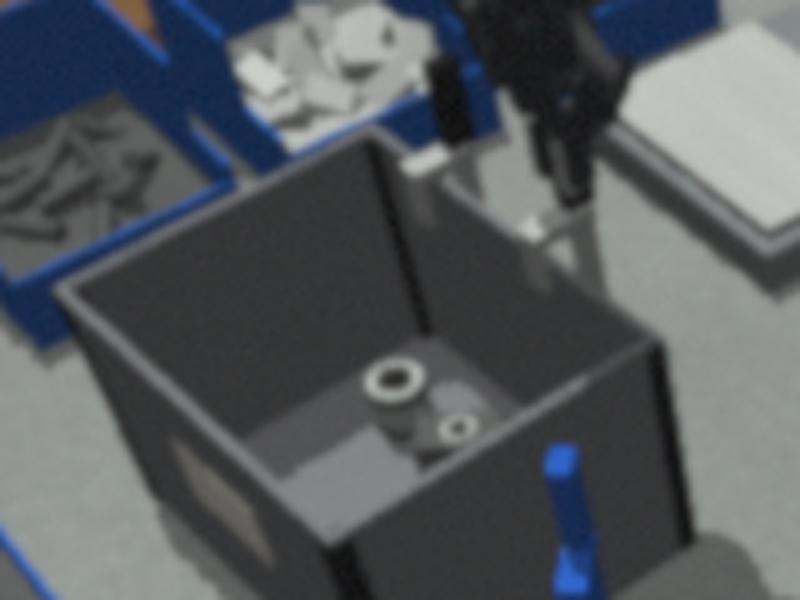

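```bash
python3 -m handwheel '[[1,[-0.5,0,-10],[0,0,0]],[1,[-0.5,0,-18],[0,0,0]],[1,[-0.5,0,-20],[0,0,0]],[1,[-0.5,0,-21],[0,0,0]]]'; python3 -m handwheel '[[1,[0,0,-1],[0,0,0]],[1,[0,0,-2],[0,0,0]]]'
```

```text
clock: 39.5
ee_pos: [503.0, -249.5, 187.9]
orientation: [-0.031, 1.0, 0.0, 0.0]
wrist_force: [-0.0, -0.4, -0.3]
grip_width: 13.1
clock: 39.75
ee_pos: [503.1, -249.7, 187.1]
orientation: [-0.031, 1.0, 0.0, 0.001]
wrist_force: [-2.4, 2.0, 7.4]
grip_width: 13.3
```

```bash
python3 -m handwheel '[[0.4,[0,0,0],[0,0,0]],[0.2,[0,0,0],[0,0,0]],[0.2,[0,0,0],[0,0,0]],[0.2,[0,0,0],[0,0,0]],[0.2,[0,0,30],[0,0,0]],[0.2,[0,0,70],[0,0,0]],[0.2,[-20,0,110],[0,0,0]],[0.2,[-20,0,120],[0,0,0]],[0.2,[-20,0,120],[0,0,0]]]';python3 - <<'E'
from h import *
level(); w,cw,st=snap('wrist','w36'); s,cs,_=snap("scene","s36"); crop(s,90,70,250,190,5,"s36c"); t,ct,_=snap("top","t36")
E
```

```text
clock: 40.88
ee_pos: [483.7, -249.5, 307.2]
orientation: [-0.031, 1.0, 0.0, 0.001]
wrist_force: [0.3, -0.7, -0.4]
grip_width: 34.1
ee [ 483.7 -249.5  307.2] level rotvec [-0.0008  0.0025  0.    ] jaw yaw 1.6328
```

View pics/w36.png

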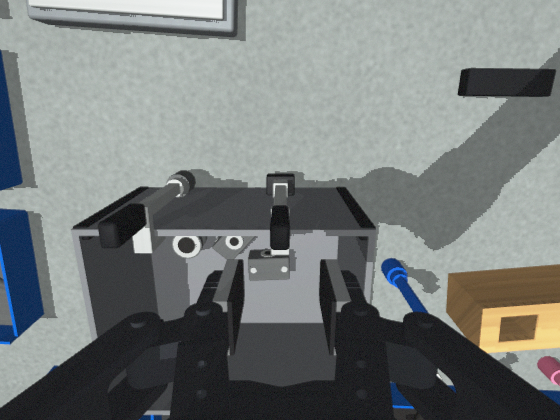

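View pics/s36c.png

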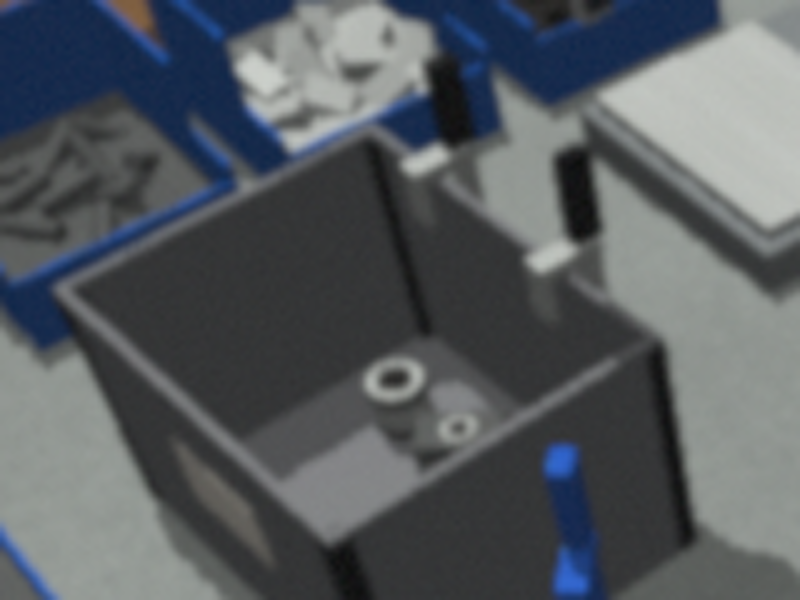

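View pics/s36.png

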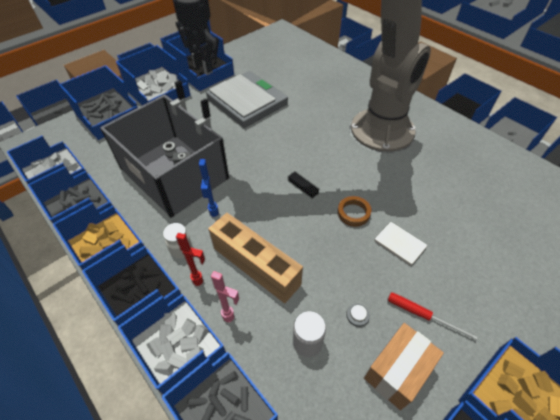

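```bash
python3 -m handwheel '[[1,[-10,50,0],[0,0,0]],[1,[-10,105,0],[0,0,0]],[1,[-10,160,0],[0,0,0]],[1,[-10,215,0],[0,0,0]],[1,[0,270,0],[0,0,0]],[1,[0,325,0],[0,0,0]],[1,[10,380,0],[0,0,0]],[1,[20,435,0],[0,0,0]],[1,[35,490,0],[0,0,0]],[1,[50,545,-20],[0,0,0]],[1,[65,600,-60],[0,0,0]],[1,[65,627,-110],[0,0,0]],[1,[65,627,-160],[0,0,0]],[1,[65,627,-180],[0,0,0]],[1,[65,627,-180],[0,0,0]],[1,[65,627,-180],[0,0,0]]]';python3 - <<'E'
from h import *
level(); w,cw,st=snap('wrist','w37'); print(proj(cw,[[548.7,377.7,23]]))
import pickle; pickle.dump(cw,open("cw37.pkl","wb"))
E
```

```text
clock: 43.02
ee_pos: [548.5, 378.5, 125.8]
orientation: [-0.031, 1.0, 0.001, -0.0]
wrist_force: [0.4, 1.7, 0.7]
grip_width: -0.1
ee [548.5 378.5 125.8] level rotvec [-0.0027 -0.0009 -0.    ] jaw yaw 1.6333
[[279.55460623 209.55042572]]
```

View pics/w37.png

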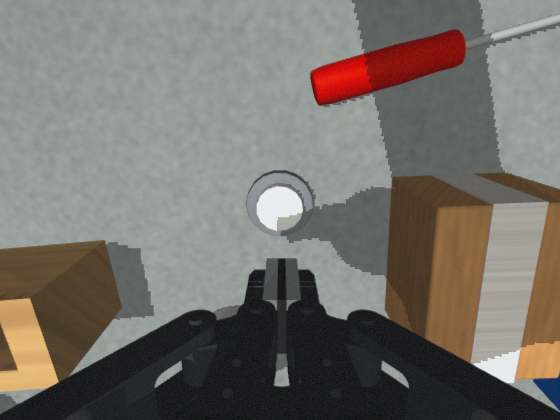

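```bash
python3 -m handwheel '[[1,[0,-1,-45],[0,0,0]],[1,[0,-1,-85],[0,0,0]],[1,[0,-1,-94],[0,0,0]],[1,[0,-1,-94],[0,0,0]]]'; python3 -m handwheel '[[1,[0,0,-5],[0,0,0]],[1,[0,0,-9],[0,0,0]],[1,[0,0,-12],[0,0,0]],[1,[0,0,-12],[0,0,0]]]'
```

```text
clock: 43.58
ee_pos: [549.7, 378.1, 33.7]
orientation: [-0.031, 1.0, 0.002, 0.001]
wrist_force: [-0.1, 0.5, -0.0]
grip_width: -0.2
clock: 44.08
ee_pos: [549.9, 378.3, 21.9]
orientation: [-0.031, 1.0, 0.002, 0.001]
wrist_force: [-1.1, -0.3, 0.4]
grip_width: 0.1
```

```bash
python3 -m handwheel '[[1,[-1,0,-3],[0,0,0]],[1,[-1,0,-5],[0,0,0]],[1,[-1,0,-5],[0,0,0]]]'; python3 -m handwheel '[[1,[0,0,-2],[0,0,0]],[1,[0,0,-4],[0,0,0]],[1,[0,0,-4],[0,0,0]]]'
```

```text
clock: 44.45
ee_pos: [549.9, 378.3, 17.5]
orientation: [-0.031, 1.0, 0.003, 0.002]
wrist_force: [1.0, 0.3, 3.7]
grip_width: 0.2
clock: 44.82
ee_pos: [550.0, 378.4, 16.0]
orientation: [-0.031, 1.0, 0.003, 0.002]
wrist_force: [-2.5, -2.5, 12.6]
grip_width: -0.3
```

```bash
python3 -m handwheel '[[1,[0,0,-2],[0,0,0]],[1,[0,0,-2],[0,0,0]]]'; python3 -m handwheel '[[1,[0,0,10],[0,0,0]],[1,[0,0,50],[0,0,0]],[1,[-20,-10,100],[0,0,0]],[1,[-80,-20,150],[0,0,0]],[1,[-130,-20,200],[0,0,0]],[1,[-150,-20,230],[0,0,0]],[1,[-150,-20,230],[0,0,0]],[1,[-150,-20,230],[0,0,0]]]';python3 - <<'E'
from h import *
level(); s,cs,_=snap("scene","s38"); t,ct,_=snap("top","t38"); crop(t,355,145,495,250,5,"t38c")
E
```

```text
clock: 45.08
ee_pos: [550.0, 378.4, 16.1]
orientation: [-0.031, 1.0, 0.003, 0.002]
wrist_force: [-2.8, -2.1, 11.2]
grip_width: 0.1
clock: 46.08
ee_pos: [399.4, 358.0, 245.4]
orientation: [-0.031, 1.0, 0.003, 0.001]
wrist_force: [1.4, -0.1, -0.3]
grip_width: -0.1
ee [399.4 358.  245.4] level rotvec [-0.0057  0.0027  0.    ] jaw yaw 1.6336
```

View pics/s38.png

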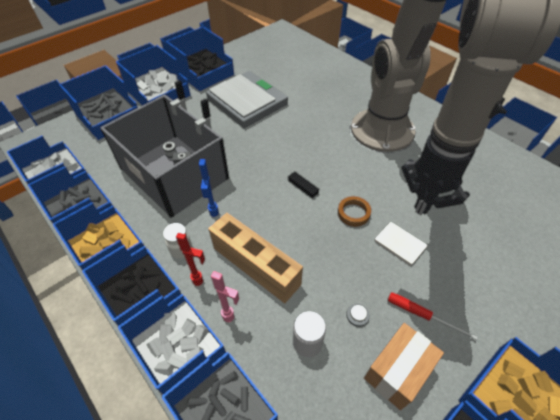

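View pics/t38c.png

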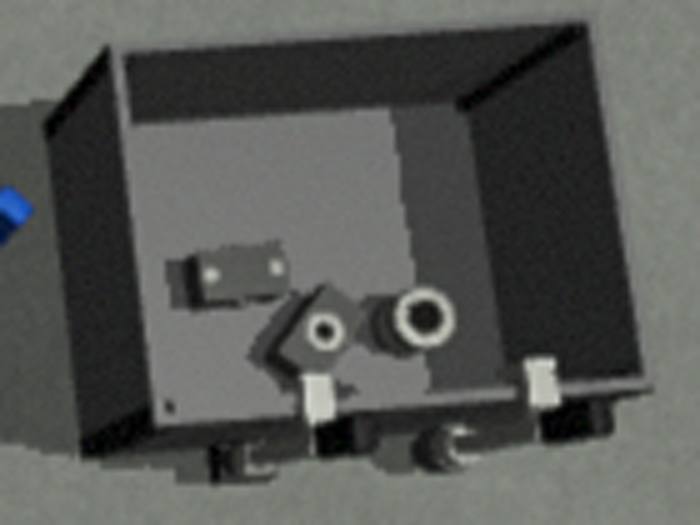

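View pics/t38.png

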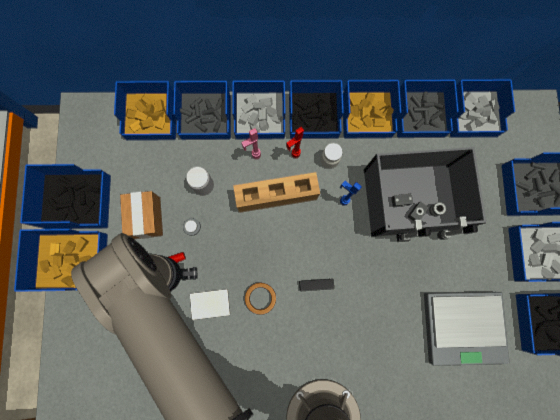

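```bash
python3 -c "
from station import job; print(job.close_job())"
```

```text
the job is handed in; nothing more can be done
None
```

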